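# Move four valve parts on to their next repair stations

### The arm

A 6-joint arm with a two-finger parallel gripper is mounted at the origin on the work surface. World frame = base frame: x ahead of the robot, y to its left, z up, the work surface at z = 0. Lengths are in m, angles in rad, forces in N, time in s.
With the tool pointing down it reaches from about 0.4 to 0.825 m from the base axis. Payload 7 kg.
Tool frame: the origin (TCP) lies on the centre line of the jaws, within the pads' length; the fingertips stand 25 mm ahead of it and the grasp point (between the pads) lies 6 mm ahead of it; z points along the fingers, y is the direction in which the jaws open and shut (so a half turn about z gives the same grasp; the last joint's range is limited). The gripper opens to 88 mm and grips with 3 to 60 N. Pads are 19 mm wide; open, the fingers measure 130 mm over their backs; the gripper's body (78 mm by 193 mm) begins 47 mm behind the grasp point.
Start: joints at [1.578, 0.359, 0.012, 0, -1.224, -0.288], TCP at [0.187, 0.649, 0.252] pointing down, gripper open.
Joint ranges: [-3.07, 3.07], [-1.43, 2.12], [-1.02, 1.25], [-3.03, 1.67], [-3.05, -0], [-3.03, 3.03]. Speed limits (rad/s): [2.39, 2.39, 3.01, 3.14, 3.14, 3.14].

### API

Orientations are given as [roll, pitch, yaw] about the fixed x, y, z axes, in that order (R = Rz(yaw) Ry(pitch) Rx(roll)).
In Python, from station import * gives the robot as it stands. The module is installed in compiled form; this text tells all that it offers.
- The arm moves only by the tool step_arm, never from a script. Its argument "commands" is text: rows parted by semicolons, each of 6 numbers parted by spaces: the shift along the tool's x, y, z in mm, then the turn, a rotation vector about the tool's x, y, z in rad. A call has 1 to 8 rows; each row shifts and turns the commanded pose from where the row before left it, along the tool's axes as they then stand; what a row does not reach is not made up. A row lasts 1/8 s, in which the tool goes at most 62.5 mm and 10.7 degrees, less where a joint would pass 70% of its speed; a pose out of reach is approached as far as the arm can. A call is refused whole if a number of a shift passes 62.5 or a number of a turn 0.188, either way. A call with a gripper value outside its range is refused whole. "jaw" is the finger opening in mm, from 0 to 87.6, set as the call begins (left out, the last holds). The fingers move at their own pace and stop on an object; "grip_force" is the grip in N (left out, the last holds). Time passes only in rows, so rows that do not move let the fingers close. It gives the time, the measured TCP pose, the force and the opening at its end, in the units of the state.
- get_state(): the state, without advancing time (a new reading comes with each control period).
- grab_frame(name): name is "scene" or "top"; returns a dict with "frame" (400x640x3 uint8, red, green, blue), "fovy" (degrees; the focal length in pixels is half the picture's height over the tangent of half this angle, whatever the lens; pixels are square), "cx", "cy" (the principal point, pixels), "rvec" (rotation vector, rad) and "tvec" (3), from world to camera coordinates, as OpenCV has them. Camera axes: x right, y down, z forward; pixel columns grow to the right and rows downward; lengths in m; the calibration is good to about 2 mm. A picture is of the moment at which its call begins. There is no depth.
- job_done(): hands the job in, once; it reports no verdict.
Trained networks look in a picture, given as the dict that the camera call returned (one of the last four; its "shot" number tells which), for a name from the list of things; names that differ only in an ending like _2 or _b are one class to them, and where a whole thing is asked for, a point or a joint stands for the part that bears it (a point fixed in the world has none). Each returns a list of dicts, best first, with "conf" (0 to 1); they miss things now and then, are a little off and sometimes report something else, mostly with a low value. They report only what shows in the picture. A call takes as long as a camera call. They do not tell look-alikes from the thing itself.
- recognise(picture, name): "pixel" ([column, row] in pixels, amid what is visible of it).
The state is a dict: "t": time; "q": joint angles; "qd": joint speeds; "joint_efforts": joint torques, N m; "eef_pos": TCP position; "ee_rot": TCP orientation; "force": force on the tool from outside, world axes, zero at the start; "moment": the same for the moment, N m; "width": finger opening in m.
Only numpy, scipy, OpenCV 4.12 (cv2) and the standard library are available. Lean on these libraries where they do the work, as an engineer would, in place of code of your own. Each camera call takes 0.05 s, during which the arm holds its last target.

### The job

Move each valve part on to its next station: stand the brass angle valve between the open vise jaws, the black knurled nut in the round wash basket, the acetal disc boss up on the perforated drying stand and the steel spring retainer on the round surface plate, each upright and in the middle of its place. All four places are taken and hold one part at a time, so park one of the clean parts (valve, disc or retainer) on the rubber pad on the way; the nut is greasy and must not touch the pad, and no part may touch the bare counter.

Things in the scene. Friction and masses are not known exactly. Their poses are not given: they have to be found in the camera images.
- valve: Gold-tone brass angle valve, upright, 79 mm tall, 0.3 kg, on the surface plate at first. Origin: centre of underside, z up the stem. Hex foot 33 mm over corners to z 18 mm; square body 28 x 28 mm, sides square to its x and y, z 20 to 52; outlet along +x at z 36, 23 mm thick, ends at x 38; hex bonnet 25 mm wide to z 60, gland, thin stem. Grip the body sides facing +y and -y.
- nut: Matte black knurled adapter nut with a spigot, round, upright, 0.11 kg, greasy, in the vise at first. Origin: centre of its flat underside, z up. Knurled collar 37 mm diameter up to z 20 mm; plain spigot 24 mm diameter from z 20 to 46, the part to grip.
- disc: Cloudy white acetal valve disc lying flat, 40 mm diameter, 10 mm thick, 25 g, with a central boss 14 mm in diameter on top up to z 16 mm; in the wash basket at first. Origin: centre of its flat underside, z up. Grip it by its rim.
- retainer: Stainless spring retainer, round, upright, 75 g, on the drying stand at first. Origin: centre of its flat underside, z up. Flange 36 mm diameter up to z 5 mm, shoulder 27 mm up to z 9, hub 20 mm diameter from z 9 to 33, the part to grip.
- vise: Small dark iron bench vise, fixed; its jaws, lined with aluminium caps, stand open. Origin: on the counter under the middle of the gap; x across the gap towards the screw handle, y along the jaws. Gap x -24 to 24 mm; jaws 64 mm long; cap tops, its highest point, at z 64. A part stands in the gap on the flat steel slide: y -20 to 20, top at z 44. Vise reaches x -74 to 75, y -52 to 52.
- wash_basket: Round open perforated stainless wash basket, fixed. Origin: centre of its underside. Inner diameter 106 mm, outer 112 mm, inner floor at z = 5, rim at z = 24; two flat wire lugs just outside the rim.
- drying_stand: Square perforated aluminium drying stand on four feet, fixed, 66 x 66 mm, flat top at z = 18. Origin: on the counter under its centre.
- surface_plate: Round dark cast-iron surface plate with a fine square grid, fixed, 70 mm diameter, flat top at z = 22. Origin: centre of its underside.
- pad: Square dark grey ribbed rubber pad, fixed, 84 x 84 mm, top at z = 6, empty at the start: the spare spot. Origin: centre of its underside.
- counter: Zinc-sheathed counter, fixed, top at height 0, the level of the robot's base; all stations stand on it. In these entries z means mm above the thing's own underside. Bystanders among the stations, up to 50 mm tall: seal tray, pressure gauge, dropper bottle, hex key, pipe elbow, spring.
Not all that is in view belongs to the job. Leave any green look-alike of the valve alone. What is shaped like the drying_stand but pink is not meant.

How it is judged:
By the outcome, as a careful person would: the job done as asked, in the order asked, and still so for the second after the job is handed in, with the robot touching nothing.
It also fails if it takes over 122 s, if anything falls off the work surface, if the arm or the gripper's body presses on something with over 40 N, if the wrist force passes 120 N, or if a joint passes its speed limit or range.

## Working session

There is one attempt and no reset: what is moved stays moved. The work goes in short steps, Python scripts to look and compute and a tool call to move; the robot and the scene stay as the last step left them, time stands still between calls to the robot, and variables do not carry over. Pictures are saved under pics/ and viewed, and the job is handed in when it is done.

Besides the shell and the picture viewer there is one more tool, called after "Request:" by a JSON object that holds its "op" and its "data". step_arm: Moves the arm, as the interface text tells. Its arguments: {"type":"object","properties":{"commands":{"type":"string"},"jaw":{"type":"number"},"grip_force":{"type":"number"}},"required":["commands"]}

```bash
mkdir -p pics; ls
cat > h.py <<'E'
from station import *
import numpy as np, cv2
def save(p,n): cv2.imwrite('pics/'+n+'.png',cv2.cvtColor(p['frame'],cv2.COLOR_RGB2BGR))
def K(p):
    f=200/np.tan(np.radians(p['fovy'])/2); return np.array([[f,0,p['cx']],[0,f,p['cy']],[0,0,1]])
def proj(p,X): 
    return cv2.projectPoints(np.array(X,float).reshape(-1,3),np.array(p['rvec'],float),np.array(p['tvec'],float),K(p),None)[0].reshape(-1,2)
def ray(p,px,z):
    R=cv2.Rodrigues(np.array(p['rvec'],float))[0]; t=np.array(p['tvec'],float).reshape(3)
    d=R.T@np.linalg.inv(K(p))@np.array([px[0],px[1],1.]); c=-R.T@t
    return c+d*(z-c[2])/d[2]
E
python3 - <<'E'
from h import *
for n in ['scene','top']:
    p=grab_frame(n); save(p,n+'0'); print(n,{k:v for k,v in p.items() if k!='frame'})
    R=cv2.Rodrigues(np.array(p['rvec'],float))[0];print('cam',-R.T@np.array(p['tvec']).reshape(3))
    for o,z in dict(valve=.062,nut=.067,disc=.013,retainer=.035,vise=.05,wash_basket=.01,drying_stand=.018,surface_plate=.022,pad=.006).items():
        for r in recognise(p,o): print(o,r['pixel'],round(r['conf'],2),ray(p,r['pixel'],z).round(3))
print(get_state())
E
```

```text
pics
scene {'fovy': 49.05270968463114, 'cx': 312.8937922220049, 'cy': 207.1633777432779, 'rvec': array([ 1.67306222,  1.73372169, -0.81060561]), 'tvec': array([ 0.0918945 , -0.28504566,  1.5231309 ]), 'shot': 1}
cam [ 1.35522696 -0.04603891  0.7555552 ]
valve [188.3, 226.4] 0.87 [ 0.604 -0.364  0.062]
valve [241.2, 225.0] 0.61 [ 0.595 -0.24   0.062]
disc [441.6, 192.0] 0.53 [0.386 0.277 0.013]
vise [450.6, 250.1] 0.94 [0.648 0.241 0.05 ]
wash_basket [444.3, 189.9] 0.55 [0.372 0.288 0.01 ]
drying_stand [201.3, 184.0] 0.75 [ 0.38  -0.392  0.018]
drying_stand [238.2, 193.9] 0.54 [ 0.421 -0.281  0.018]
surface_plate [236.1, 243.9] 0.87 [ 0.618 -0.253  0.022]
surface_plate [456.8, 232.4] 0.51 [0.558 0.28  0.022]
pad [382.2, 211.3] 0.55 [0.466 0.108 0.006]
top {'fovy': 51.42236718643338, 'cx': 310.7072229101678, 'cy': 206.7225876690085, 'rvec': array([ 2.13863241, -2.17518982,  0.09570202]), 'tvec': array([-0.03847874,  0.51773603,  0.89686165]), 'shot': 2}
cam [ 0.41748602 -0.0640044   0.94630908]
valve [461.1, 182.3] 0.93 [ 0.56  -0.371  0.062]
valve [402.7, 165.7] 0.62 [ 0.599 -0.248  0
[... 472 characters left out ...]
2.6, 235.7] 0.89 [0.456 0.109 0.006]
{'t': 1.0, 'q': array([ 1.57809105e+00,  3.58578776e-01,  1.19077854e-02,  5.91903221e-06,
       -1.22410218e+00, -2.88094426e-01]), 'qd': array([ 4.78392452e-05, -8.60188445e-04,  6.80006811e-04,  8.13466980e-04,
       -1.12441593e-03, -1.69797127e-04]), 'joint_efforts': array([ 3.67974826e-04, -5.82386291e+01,  2.93297982e+01,  7.00185299e+00,
        1.24398270e-02, -3.45659885e-05]), 'eef_pos': array([0.18707608, 0.64853822, 0.25157944]), 'ee_rot': array([-3.14156887e+00,  1.24289700e-06, -2.80797694e-01]), 'force': array([-0.14983162,  0.32829363,  0.73846572]), 'moment': array([ 0.0053794 , -0.00611664, -0.00737844]), 'width': 0.08796606492735438}
```

View pics/scene0.png

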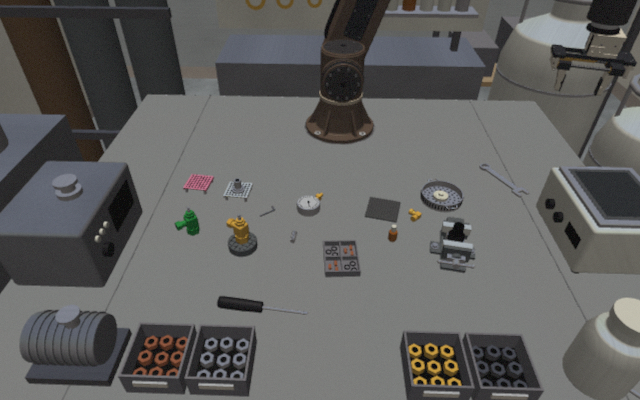

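View pics/top0.png

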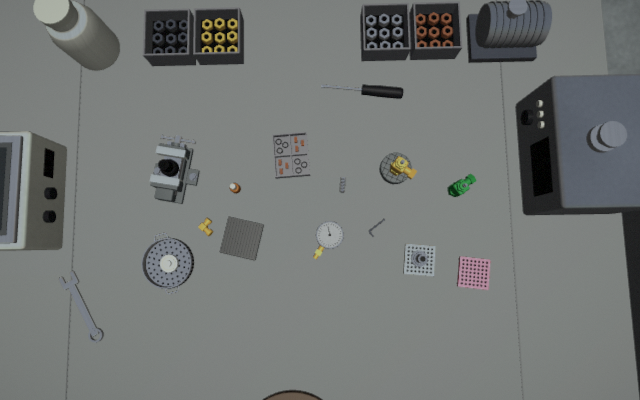

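Run:
```python
import cv2
a=cv2.imread('pics/top0.png')
cv2.imwrite('pics/topL.png',cv2.resize(a[130:310,110:290],(720,720)[:2],interpolation=cv2.INTER_CUBIC)[:600])
cv2.imwrite('pics/topR.png',cv2.resize(a[145:295,350:510],(640,600),interpolation=cv2.INTER_CUBIC))
a=cv2.imread('pics/scene0.png')
cv2.imwrite('pics/scL.png',cv2.resize(a[140:290,150:290],(560,600),interpolation=cv2.INTER_CUBIC))
cv2.imwrite('pics/scR.png',cv2.resize(a[160:310,350:530],(720,600),interpolation=cv2.INTER_CUBIC))
```

```text
(no output)
```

View pics/topL.png

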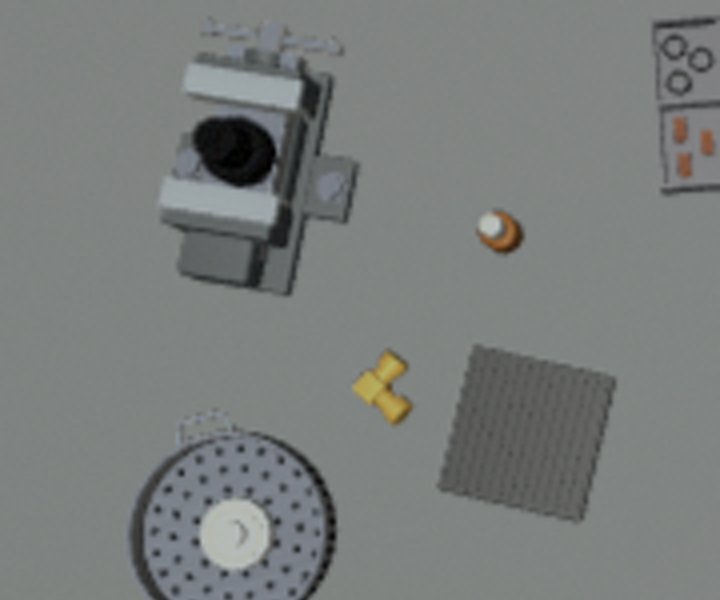

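View pics/topR.png

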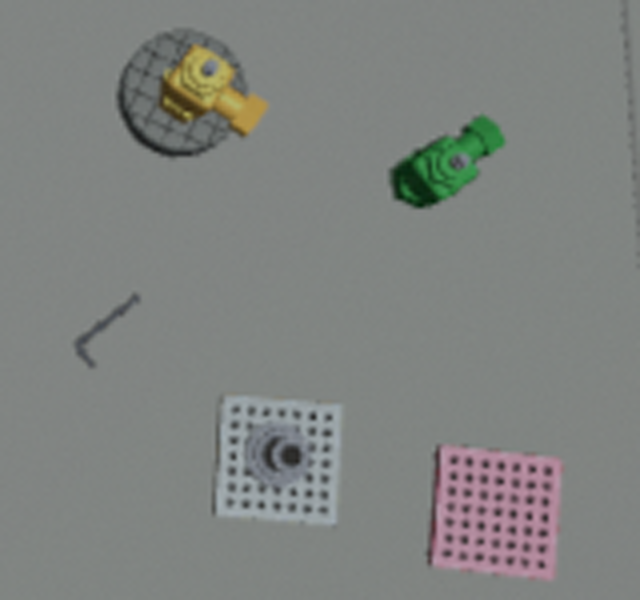

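View pics/scL.png

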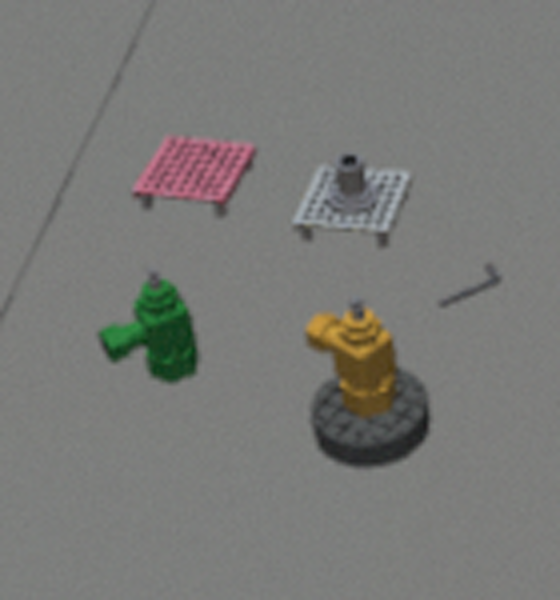

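View pics/scR.png

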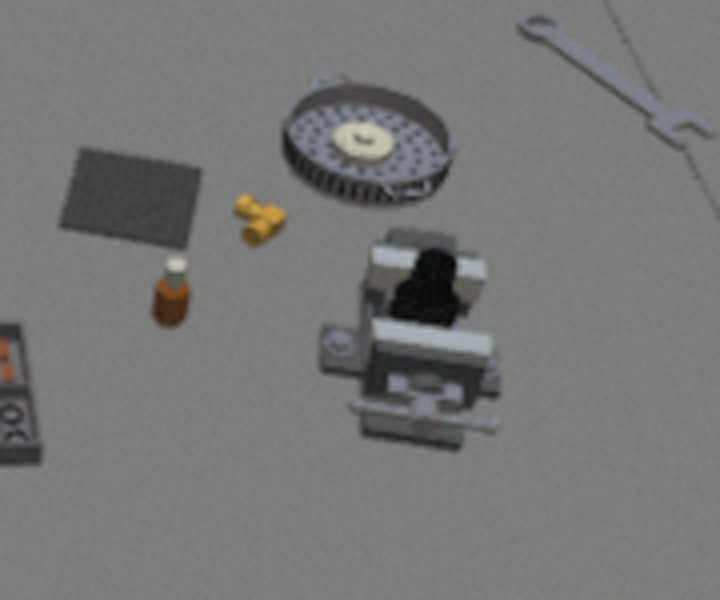

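Valve is on the plate at top image (398,167), nut in the vise (168,167), disc in the basket (168,263), retainer on the white stand (419,259). The green valve and the pink stand are decoys. Next I'll refine these with overlays.

```bash
cat > ov.py <<'E'
from h import *
def circ(x,y,z,r,n=60):
    a=np.linspace(0,2*np.pi,n); return np.c_[x+r*np.cos(a),y+r*np.sin(a),z+0*a]
def poly(x,y,yaw,z,pts):
    c,s=np.cos(yaw),np.sin(yaw); P=np.array(pts+[pts[0]],float)
    return np.c_[x+c*P[:,0]-s*P[:,1],y+s*P[:,0]+c*P[:,1],z+0*P[:,0]]
def sq(a,b,c,d): return [(a,c),(b,c),(b,d),(a,d)]
def overlay(p,curves,box,s,name):
    x0,y0,w,h=box
    im=cv2.cvtColor(p['frame'],cv2.COLOR_RGB2BGR)[y0:y0+h,x0:x0+w]
    im=cv2.resize(im,None,fx=s,fy=s,interpolation=cv2.INTER_CUBIC)
    im=cv2.convertScaleAbs(im,alpha=1.4)
    for C,col in curves:
        q=(proj(p,C)-[x0,y0]+.5)*s-.5
        cv2.polylines(im,[np.round(q*8).astype(int).reshape(-1,1,2)],False,col,1,cv2.LINE_AA,3)
    cv2.imwrite('pics/'+name+'.png',im)
E
cat > m1.py <<'E'
from ov import *
import sys
R,G,B,Y,M=(0,0,255),(0,255,0),(255,100,0),(0,255,255),(255,0,255)
P=dict(pad=(.4555,.1085,-.22),basket=(.3975,.277),disc=(.3975,.273),plate=(.6,-.232),stand=(.394,-.2815,-.06),ret=(.394,-.281),valve=(.606,-.235,-2.1),vise=(.607,.265,-.22),nut=(.607,.26))
exec(open('P.txt').read()) if len(sys.argv)>1 else None
def curves():
    C=[]
    x,y,w=P['pad'];C.append((poly(x,y,w,.006,sq(-.042,.042,-.042,.042)),R))
    x,y=P['basket'];C+=[(circ(x,y,.024,.056),R),(circ(x,y,.024,.053),Y),(circ(x,y,.005,.053),B)]
    x,y=P['disc'];C+=[(circ(x,y,.015,.02),G),(circ(x,y,.021,.007),G)]
    x,y=P['plate'];C+=[(circ(x,y,.022,.035),R),(circ(x,y,.0,.035),B)]
    x,y,w=P['stand'];C.append((poly(x,y,w,.018,sq(-.033,.033,-.033,.033)),R))
    x,y=P['ret'];C+=[(circ(x,y,.023,.018),G),(circ(x,y,.051,.01),G)]
    x,y,w=P['valve'];q=sq(-.014,.014,-.014,.014)
    C+=[(poly(x,y,w,.042,q),R),(poly(x,y,w,.074,q),R),(circ(x,y,.101,.003),B)]
    c,s=np.cos(w),np.sin(w)
    a=np.linspace(0,2*np.pi,40);o=.0115
    C.append((np.c_[x+c*.038-s*o*np.cos(a),y+s*.038+c*o*np.cos(a),.058+o*np.sin(a)],M))
    x,y,w=P['vise'];C+=[(poly(x,y,w,.064,sq(-.024,.024,-.032,.032)),R),(poly(x,y,w,.044,sq(-.024,.024,-.02,.02)),Y)]
    x,y=P['nut'];C+=[(circ(x,y,.064,.0185),G),(circ(x,y,.09,.012),G)]
    return C
if __name__=='__main__':
  for n,bx in [('top',((110,130,180,180),(355,145,130,140))),('scene',((350,165,150,120),(190,165,80,100)))]:
    p=grab_frame(n)
    for i,b in enumerate(bx): overlay(p,curves(),b,min(800/b[2],600/b[3]) if 0 else int(min(800/b[2],600/b[3])),f'o{sys.argv[1] if len(sys.argv)>1 else 0}_{n}{i}')
E
python3 m1.py
```

```text
(no output)
```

View pics/o0_top0.png

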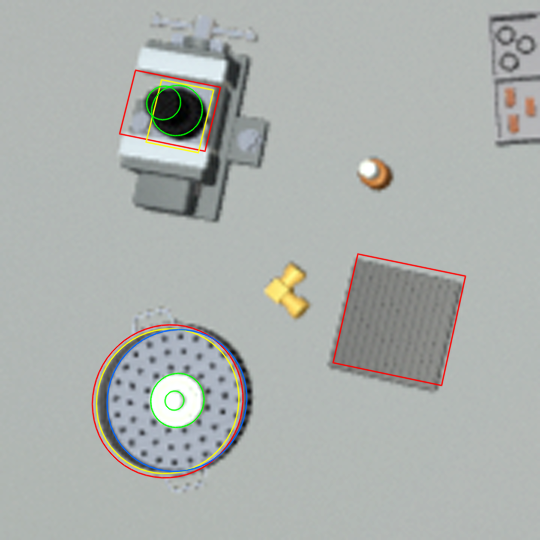

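View pics/o0_top1.png

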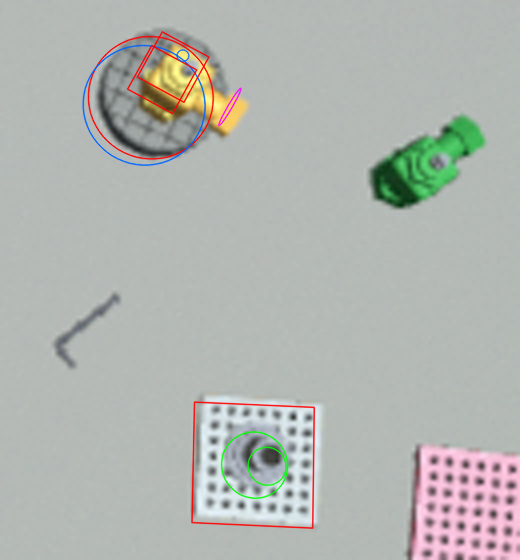

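View pics/o0_scene0.png

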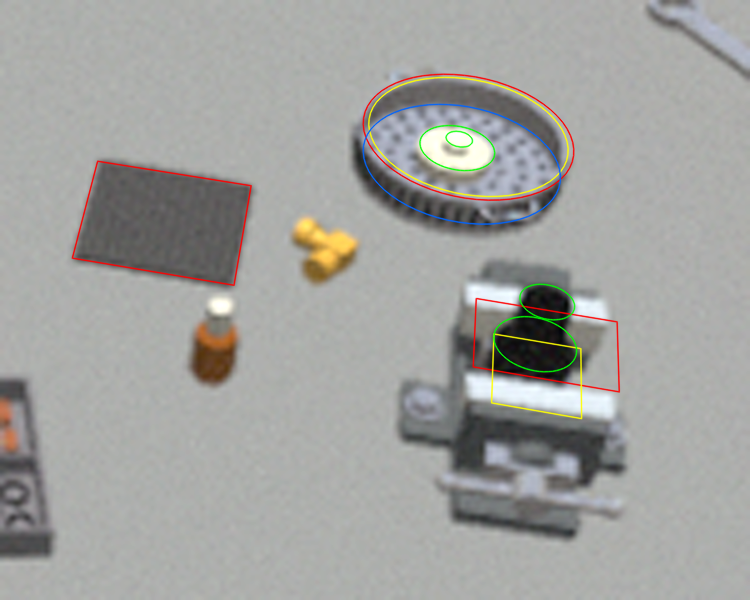

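View pics/o0_scene1.png

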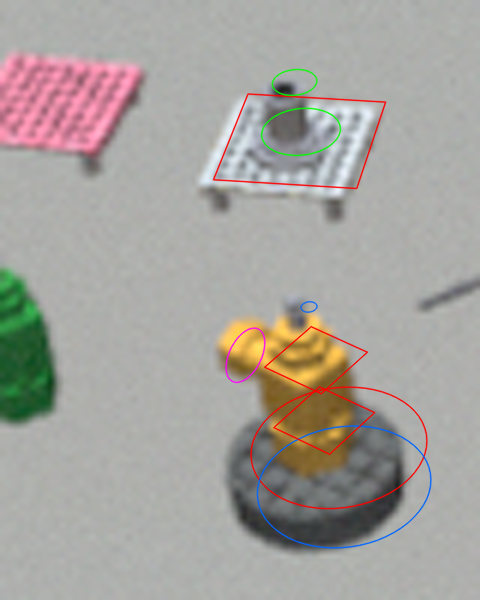

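Run:
```python
from ov import *
t=grab_frame('top'); s=grab_frame('scene')
def mont(items,name,sc=10):
    ims=[]
    for p,(x0,y0,w,h) in items:
        im=cv2.cvtColor(p['frame'],cv2.COLOR_RGB2BGR)[y0:y0+h,x0:x0+w]
        im=cv2.convertScaleAbs(cv2.resize(im,None,fx=sc,fy=sc,interpolation=cv2.INTER_CUBIC),alpha=1.5)
        for k in range(0,w,5):
            cv2.line(im,(k*sc,0),(k*sc,4 if (x0+k)%10 else 10),(0,0,255),1)
            if (x0+k)%10==0: cv2.putText(im,str(x0+k),(k*sc,20),0,.4,(0,0,255),1)
        for k in range(0,h,5):
            cv2.line(im,(0,k*sc),(4 if (y0+k)%10 else 10,k*sc),(0,0,255),1)
            if (y0+k)%10==0: cv2.putText(im,str(y0+k),(10,k*sc+4),0,.4,(0,0,255),1)
        ims.append(im)
    cv2.imwrite('pics/'+name+'.png',np.hstack(ims))
mont([(t,(140,230,60,60)),],'zb_t',10)
mont([(s,(415,170,60,50)),],'zb_s',12)
mont([(t,(145,130,60,75)),],'zv_t',8)
mont([(s,(425,210,60,65)),],'zv_s',9)
mont([(t,(375,145,45,45)),],'zp_t',13)
mont([(s,(220,205,45,55)),],'zp_s',10)
mont([(t,(400,240,40,40)),(s,(220,170,40,40))],'zr',10)
```

```text
(no output)
```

View pics/zb_t.png

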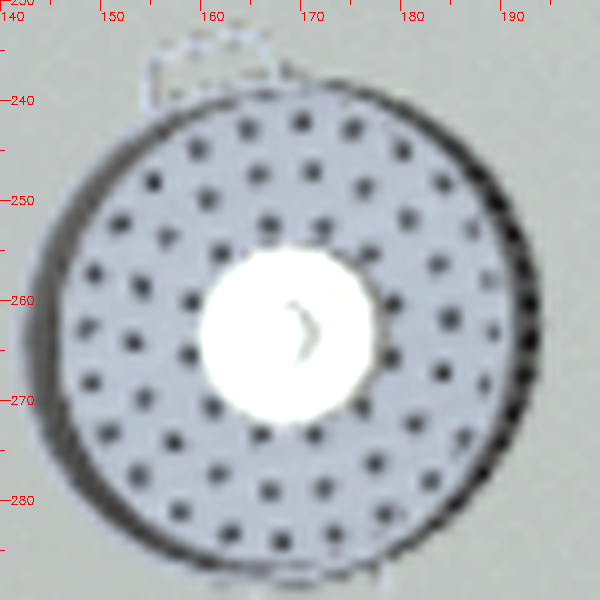

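View pics/zb_s.png

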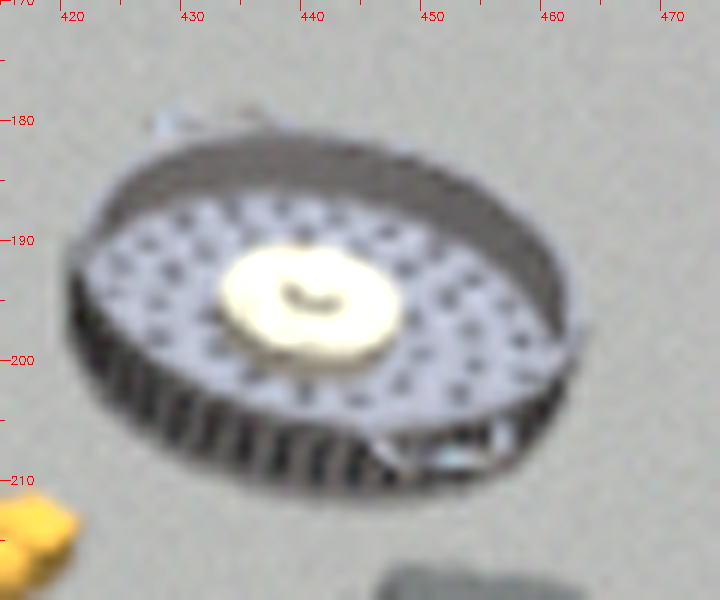

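View pics/zv_t.png

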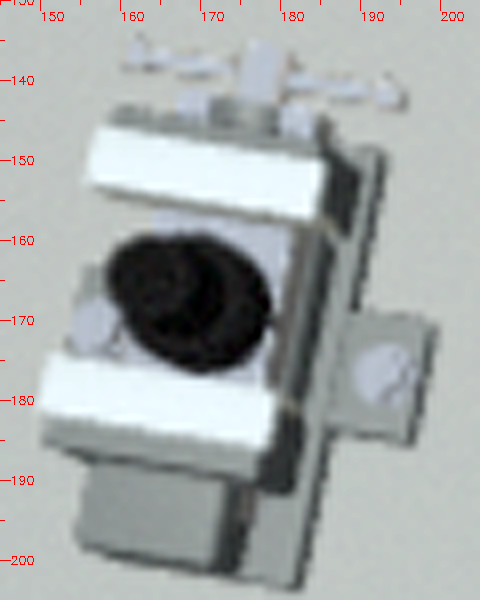

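View pics/zv_s.png

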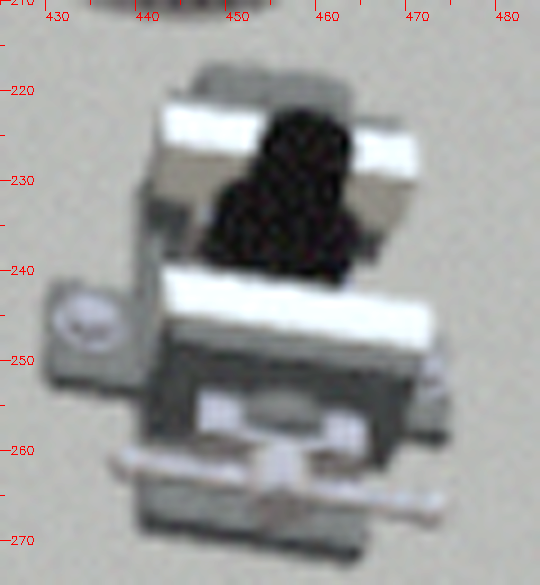

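View pics/zp_t.png

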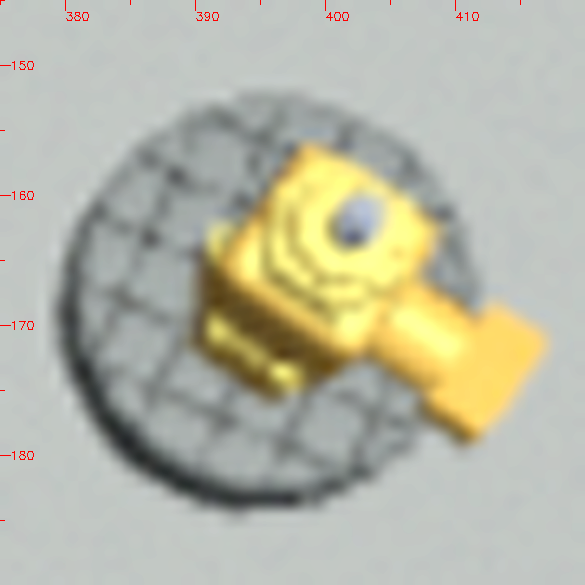

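View pics/zp_s.png

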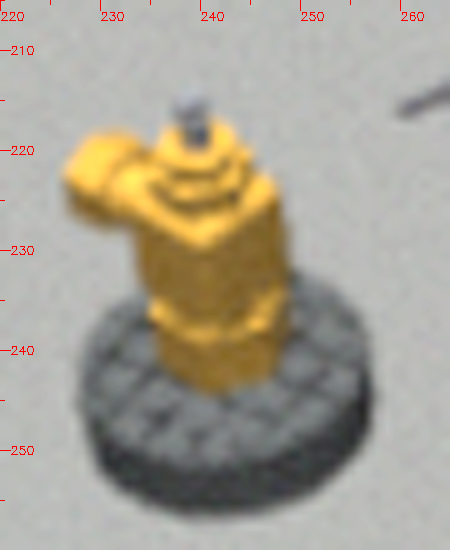

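View pics/zr.png

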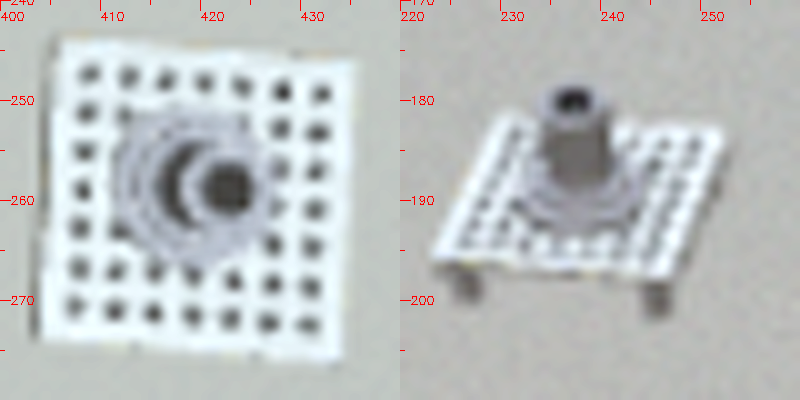

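```bash
cat > fit.py <<'E'
from ov import *
from scipy.optimize import least_squares
t=grab_frame('top'); s=grab_frame('scene')
# extents in crop-label coords (subtract .5): (cam,z,r,side,val)
F=dict(
disc=[(t,.015,.02,'l',159.9),(t,.015,.02,'u',254.6),(t,.015,.02,'d',272.2),(t,.015,.02,'r',177.6),(s,.015,.02,'l',433.3),(s,.015,.02,'r',448.7),(s,.015,.02,'u',190.2)],
basket=[(t,.024,.056,'l',142.3),(t,.024,.056,'u',238.4),(t,.024,.056,'d',288.4),(t,0,.056,'r',194),(s,.024,.056,'l',420.9),(s,.024,.056,'r',463.5),(s,.024,.056,'u',180.9),(s,0,.056,'d',212)],
plate=[(t,.022,.035,'r',411.3),(t,.022,.035,'u',152),(t,0,.035,'l',379.5),(t,0,.035,'d',184),(s,.022,.035,'l',228.),(s,.022,.035,'r',257),(s,0,.035,'d',256.7)],
ret=[(t,.023,.018,'l',411),(t,.023,.018,'u',250.7),(t,.023,.018,'d',267),(t,.051,.0,'l',422.8),(t,.051,.0,'u',258.9),(s,.051,.0,'l',237.3),(s,.051,.0,'u',180.2),(s,.018,.018,'l',231.5),(s,.018,.018,'r',244.4),(s,.018,.018,'d',193.5)],
valve=[(t,.101,0,'l',402.5),(t,.101,0,'u',161.6),(t,.074,0,'l',400.4),(t,.074,0,'u',164.3),(s,.101,0,'l',238.7),(s,.101,0,'u',214.8)],
nut=[(t,.09,.012,'l',158.1),(t,.09,.012,'u',159.2),(t,.044,.0185,'d',176.7),(t,.064,.0185,'r',178.7),(s,.09,.012,'u',222),(s,.09,.012,'l',454),(s,.09,.012,'r',464.3)],
)
def pts(cam,lst): return [(cam,)+l for l in lst]
Q=dict( # polygon pts in local (x,y,z), pixel
pad=[(t,(a,b,.006),px) for (a,b),px in zip([(1,1),(1,-1),(-1,-1),(-1,1)],[(110+357/3,130+256/3),(110+463/3,130+278/3),(110+438/3,130+389/3),(110+331/3,130+365/3)])]
   +[(s,(a,b,.006),px) for (a,b),px in zip([(-1,-1),(-1,1),(1,1),(1,-1)],[(350+98/5,165+162/5),(350+251/5,165+186/5),(350+235/5,165+285/5),(350+73/5,165+259/5)])],
stand=[(t,(a,b,.018),px) for (a,b),px in zip([(1,1),(1,-1),(-1,-1),(-1,1)],[(405.8,244),(435.3,246),(433.8,276),(404.4,274)])]
   +[(s,(a,b,.018),px) for (a,b),px in zip([(-1,-1),(-1,1),(1,1),(1,-1)],[(230.5,181.5),(252.8,183),(247.3,197.5),(223.3,196.3)])],
vise=[(t,(a,b,.064),px) for (a,b),px in zip([(1,1),(1,-1),(-1,1),(-1,-1)],[(155.5,153.5),(183.8,158),(151.5,174),(179.5,180)])]
 +[(s,(a,b,.064),px) for (a,b),px in zip([(1,-1),(1,1)],[(442.8,239.2),(473.5,244.5)])]
 +[(s,(-1,-1,.064),(442.5,226)),(s,(-1,1,.064),(470.8,230))],
)
H=dict(pad=(.042,.042),stand=(.033,.033),vise=(.024,.032))
def resF(v,fs,c=None):
    o=[]
    for cam,z,r,sd,val in fs:
        if c and cam is not c: continue
        q=proj(cam,circ(v[0],v[1],z,max(r,1e-6),180))
        o.append({'l':q[:,0].min(),'r':q[:,0].max(),'u':q[:,1].min(),'d':q[:,1].max()}[sd]-(val-.5))
    return o
def resQ(v,fs,h,c=None):
    o=[];cc,ss=np.cos(v[2]),np.sin(v[2])
    for cam,(a,b,z),px in fs:
        if c and cam is not c: continue
        x,y=a*h[0],b*h[1]
        o+=list((proj(cam,[v[0]+cc*x-ss*y,v[1]+ss*x+cc*y,z])[0]-(np.array(px)-.5)))
    return o
ini=dict(disc=(.4,.27),basket=(.4,.28),plate=(.6,-.23),ret=(.39,-.28),valve=(.6,-.235),nut=(.607,.26),pad=(.455,.108,-.2),stand=(.39,-.28,-.06),vise=(.607,.26,-.2))
for k in ini:
    for c,n in ((None,'both'),(t,'top'),(s,'scene')):
        f=(lambda v:resF(v,F[k],c)) if k in F else (lambda v:resQ(v,Q[k],H[k],c))
        S=least_squares(f,ini[k],loss='soft_l1'); print(k,n,S.x.round(4),np.round(f(S.x),1) if n=='both' else '')
E
python3 fit.py
```

```text
disc both [0.3976 0.2731] [ 0.3 -0.2  0.3  0.4  0.7  0.3 -0.1]
disc top [0.3977 0.2739] 
disc scene [0.398  0.2717] 
basket both [0.3984 0.274 ] [-0.2 -0.5  0.4  1.5  0.7  0.3 -0.9  0.2]
basket top [0.3983 0.2756] 
basket scene [0.3998 0.2725] 
plate both [ 0.6045 -0.2404] [ 0.7  0.1 -0.1  0.3  0.   0.4  0.9]
plate top [ 0.605  -0.2398] 
plate scene [ 0.6015 -0.2414] 
ret both [ 0.3996 -0.2845] [ 0.9 -0.3 -0.   0.5 -0.   0.2 -0.3  0.7  0.9  0.1]
ret top [ 0.3994 -0.283 ] 
ret scene [ 0.4001 -0.2861] 
valve both [ 0.6006 -0.2397] [ 0.6 -0.2  0.2 -0.1  1.2 -0.2]
valve top [ 0.6003 -0.2388] 
valve scene [ 0.6015 -0.2422] 
nut both [0.6068 0.2594] [ 1.1 -0.4  0.3 -1.  -0.2 -0.3  0.3]
nut top [0.6066 0.2596] 
nut scene [0.6075 0.2592] 
pad both [ 0.4541  0.1097 -0.2234] [-0.1 -0.1  0.4  0.1  0.6 -0.5  0.1 -0.2  0.4 -0.5  0.4 -0.3  0.1 -0.3
  0.2 -0.6]
pad top [ 0.4537  0.1102 -0.2278] 
pad scene [ 0.4558  0.1087 -0.215 ] 
stand both [ 0.3972 -0.2852 -0.0884] [-0.1 -0.3  0.3 -0.1  0.6 -0.  -0.2 -0.3 -0.2 -0.4  0.3 -0.1  0.2 -0.2
  0.5 -0.9]
stand top [ 0.3967 -0.2849 -0.0871] 
stand scene [ 0.3989 -0.2854 -0.0892] 
vise both [ 0.6086  0.262  -0.1871] [ 0.6 -0.4  0.8 -0.2 -0.   0.4  0.7 -0.7  1.  -0.  -0.5 -0.9  1.3 -0.6
  1.1 -0.6]
vise top [ 0.6081  0.2632 -0.1923] 
vise scene [ 0.6106  0.2597 -0.1765]
```

```bash
cat > plan.py <<'E'
from h import *
import sys
from scipy.spatial.transform import Rotation as Ro
def plan(x,y,z,yaw=None,n=None,step=40):
    st=get_state(); p=np.array(st['eef_pos']); r=np.array(st['ee_rot']).ravel()
    y0=r[2]; yaw=y0 if yaw is None else yaw
    d=np.array([x,y,z])-p; dy=(yaw-y0+np.pi)%(2*np.pi)-np.pi
    if n is None: n=max(1,int(np.ceil(max(np.linalg.norm(d)*1000/step,abs(dy)/.15))))
    print('pos',p.round(4),'rot',r.round(3),'t',round(st['t'],2),'w',round(st['width'],4),'F',np.round(st['force'],1),'q',np.round(st['q'],2))
    out=[];cur=y0
    for i in range(n):
        c,s=np.cos(cur),np.sin(cur); e=d/n*1000
        out.append(f"{c*e[0]+s*e[1]:.0f} {s*e[0]-c*e[1]:.0f} {-e[2]:.0f} 0 0 {-dy/n:.3f}")
        cur+=dy/n
    c,s=np.cos(y0),np.sin(y0);e=d*1000
    print('total tool-frame', np.round([c*e[0]+s*e[1],s*e[0]-c*e[1],-e[2]],1),'turn',round(-dy,3),'n',n)
    for i in range(0,n,8): print('; '.join(out[i:i+8]))
a=[float(v) if v!='-' else None for v in sys.argv[1:]]
plan(*a[:3],*(a[3:4]),**({'n':int(a[4])} if len(a)>4 else {}))
E
python3 plan.py .398 .2735 .13
python3 - <<'E'
from h import *
t=grab_frame('top')
c=[ray(t,(u-.5,v-.5),.074)[:2] for u,v in [(398.2,156.3),(409,162.7),(402.5,172.3),(392,166)]]
c=np.array(c);print(c.round(4),c.mean(0))
for i in range(4):
    d=c[(i+1)%4]-c[i];print(np.hypot(*d),np.arctan2(d[1],d[0]))
E
```

```text
pos [0.187  0.6485 0.2516] rot [-3.142 -0.    -0.281] t 1.3 w 0.0877 F [ 0.  -0.3  0.2] q [ 1.58  0.36  0.01  0.   -1.22 -0.29]
total tool-frame [306.6 301.9 121.6] turn -0.0 n 12
26 25 10 0 0 -0.000; 26 25 10 0 0 -0.000; 26 25 10 0 0 -0.000; 26 25 10 0 0 -0.000; 26 25 10 0 0 -0.000; 26 25 10 0 0 -0.000; 26 25 10 0 0 -0.000; 26 25 10 0 0 -0.000
26 25 10 0 0 -0.000; 26 25 10 0 0 -0.000; 26 25 10 0 0 -0.000; 26 25 10 0 0 -0.000
[[ 0.6178 -0.2353]
 [ 0.6035 -0.2577]
 [ 0.583  -0.2431]
 [ 0.5971 -0.2214]] [ 0.60034357 -0.23934963]
0.026551664882170152 -2.1413058426835176
0.025112893022649473 2.5220298153308995
0.02584423182303758 0.9967595124351862
0.024997013502979035 -0.5914648740986976
```

Request:
{"op": "step_arm", "data": {"commands": "26 25 10 0 0 0; 26 25 10 0 0 0; 26 25 10 0 0 0; 26 25 10 0 0 0; 26 25 10 0 0 0; 26 25 10 0 0 0; 26 25 10 0 0 0; 26 25 10 0 0 0", "jaw": 52, "grip_force": 15}}

```text
t: 2.35
eef_pos: [0.332, 0.3978, 0.1715]
ee_rot: [-3.141, -0.0, -0.281]
force: [0.4, -0.8, -0.3]
width: 0.0519
```

Request:
{"op": "step_arm", "data": {"commands": "26 25 10 0 0 0; 26 25 10 0 0 0; 26 25 10 0 0 0; 20 25 10 0 0 0; 0 0 0 0 0 0; 0 0 0 0 0 0"}}

```text
t: 3.1
eef_pos: [0.3983, 0.2759, 0.1319]
ee_rot: [-3.141, -0.0, -0.281]
force: [0.2, 0.5, 0.7]
width: 0.0521
```

```bash
python3 plan.py .3977 .2735 .08
```

```text
pos [0.3983 0.2759 0.1319] rot [-3.141 -0.    -0.281] t 3.1 w 0.0521 F [0.2 0.5 0.7] q [ 1.01  0.16 -0.56  0.   -0.84  0.28]
total tool-frame [ 0.1  2.4 51.9] turn -0.0 n 2
0 1 26 0 0 -0.000; 0 1 26 0 0 -0.000
```

Request:
{"op": "step_arm", "data": {"commands": "0 1 25 0 0 0; 0 1 25 0 0 0; 0 0 0 0 0 0; 0 0 0 0 0 0"}}

```text
t: 3.6
eef_pos: [0.3977, 0.2746, 0.0825]
ee_rot: [-3.141, -0.001, -0.28]
force: [-0.4, 0.2, 0.4]
width: 0.0521
```

```bash
python3 plan.py .3977 .2735 .032
python3 - <<'E'
from ov import *
t=grab_frame('top');s=grab_frame('scene');st=get_state();p=st['eef_pos'];yw=st['ee_rot'][2]
C=[(circ(.3977,.2735,.015,.02),(0,255,0)),(poly(p[0],p[1],yw,p[2]-.025,sq(-.0095,.0095,-.026,.026)),(0,0,255))]
overlay(t,C,(120,210,100,90),6,'g1t');overlay(s,C,(390,130,110,90),6,'g1s')
E
```

```text
pos [0.3977 0.2746 0.0825] rot [-3.141e+00 -1.000e-03 -2.800e-01] t 3.6 w 0.0521 F [-0.4  0.2  0.4] q [ 1.01  0.23 -0.62  0.   -0.72  0.28]
total tool-frame [ 0.3  1.1 50.5] turn -0.0 n 2
0 1 25 0 0 -0.000; 0 1 25 0 0 -0.000
```

View pics/g1t.png

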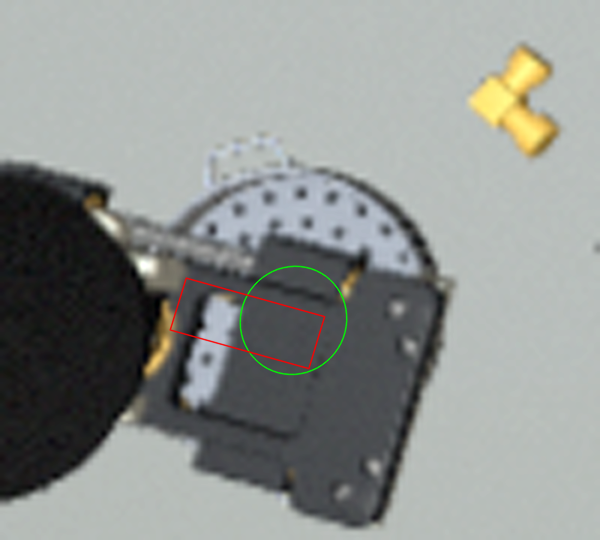

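View pics/g1s.png

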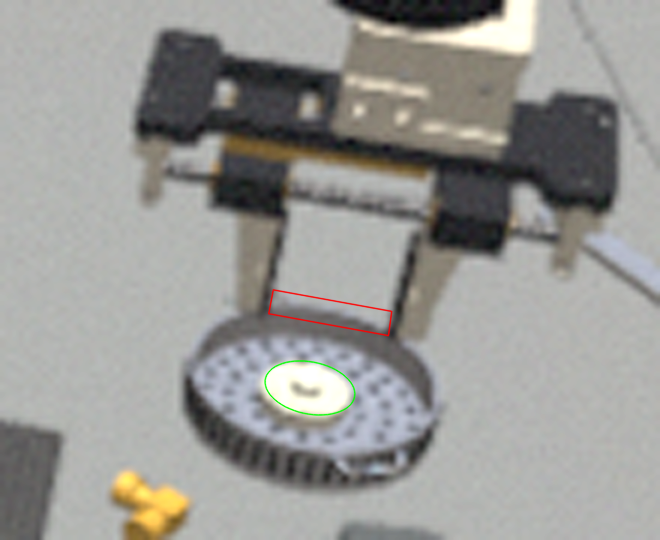

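Request:
{"op": "step_arm", "data": {"commands": "0 1 20 0 0 0; 0 0 20 0 0 0; 0 0 10 0 0 0; 0 0 0 0 0 0; 0 0 0 0 0 0"}}

```text
t: 4.32
eef_pos: [0.3975, 0.2731, 0.0323]
ee_rot: [-3.141, -0.0, -0.281]
force: [0.5, 0.1, -0.5]
width: 0.0522
```

```bash
python3 plan.py .3977 .2735 .032
python3 - <<'E'
from ov import *
s=grab_frame('scene')
overlay(s,[],(390,130,110,90),6,'g2s')
E
```

```text
pos [0.3975 0.2731 0.0323] rot [-3.141 -0.    -0.281] t 4.33 w 0.0522 F [ 0.5  0.1 -0.5] q [ 1.01  0.31 -0.67  0.   -0.59  0.28]
total tool-frame [ 0.1 -0.5  0.3] turn -0.0 n 1
0 -0 0 0 0 -0.000
```

View pics/g2s.png

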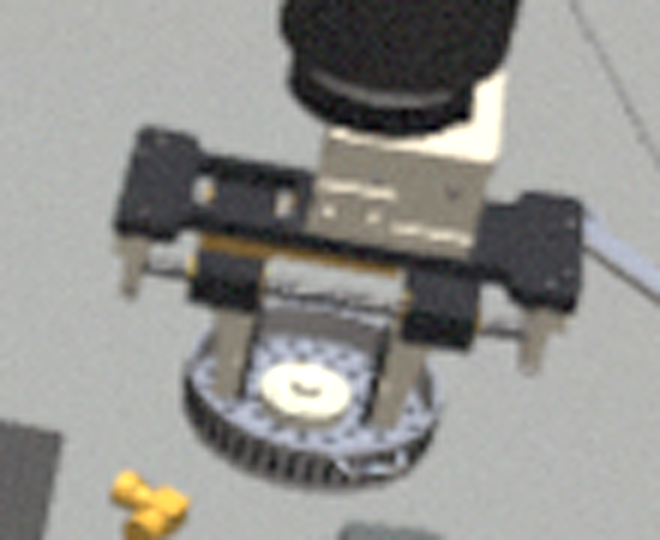

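Request:
{"op": "step_arm", "data": {"commands": "0 0 0 0 0 0; 0 0 0 0 0 0; 0 0 0 0 0 0; 0 0 0 0 0 0", "jaw": 36, "grip_force": 15}}

```text
t: 4.88
eef_pos: [0.3973, 0.2728, 0.0319]
ee_rot: [-3.141, -0.0, -0.281]
force: [-1.1, 0.4, 5.9]
width: 0.0394
```

Request:
{"op": "step_arm", "data": {"commands": "0 0 -15 0 0 0; 0 0 -25 0 0 0; 0 0 -30 0 0 0; 0 0 -20 0 0 0; 0 0 0 0 0 0"}}

```text
t: 5.5
eef_pos: [0.3976, 0.2733, 0.1228]
ee_rot: [-3.139, -0.001, -0.281]
force: [0.6, -0.0, -0.8]
width: 0.0395
```

```bash
python3 plan.py .4545 .1095 .12
python3 - <<'E'
from ov import *
s=grab_frame('scene')
overlay(s,[],(390,110,110,90),6,'g3s')
E
```

```text
pos [0.3976 0.2733 0.1228] rot [-3.139e+00 -1.000e-03 -2.810e-01] t 5.5 w 0.0395 F [ 0.6 -0.  -0.8] q [ 1.01  0.17 -0.58  0.   -0.82  0.28]
total tool-frame [100.  141.7   2.8] turn -0.0 n 5
20 28 1 0 0 -0.000; 20 28 1 0 0 -0.000; 20 28 1 0 0 -0.000; 20 28 1 0 0 -0.000; 20 28 1 0 0 -0.000
```

View pics/g3s.png

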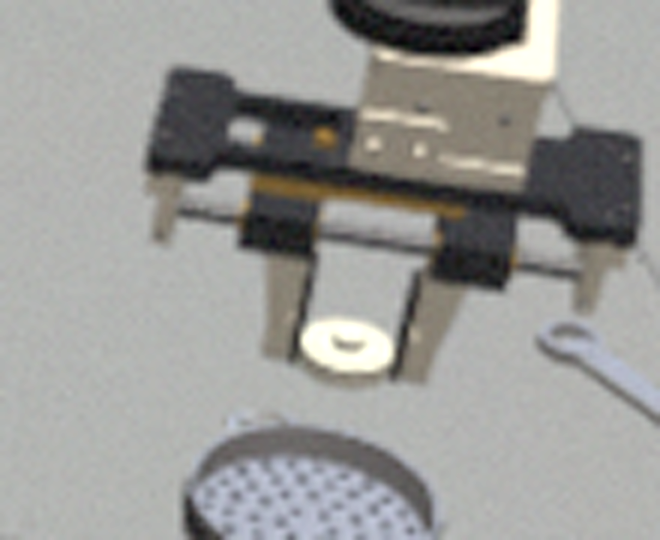

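Request:
{"op": "step_arm", "data": {"commands": "20 28 0 0 0 0; 20 28 0 0 0 0; 20 28 0 0 0 0; 20 28 0 0 0 0; 20 28 0 0 0 0; 0 2 0 0 0 0; 0 0 0 0 0 0"}}

```text
t: 6.42
eef_pos: [0.4534, 0.1082, 0.1208]
ee_rot: [3.141, 0.001, -0.282]
force: [0.4, 0.7, 0.2]
width: 0.0397
```

```bash
python3 plan.py .4545 .1095 .034
```

```text
pos [0.4534 0.1082 0.1208] rot [ 3.141e+00  1.000e-03 -2.820e-01] t 6.42 w 0.0397 F [0.4 0.7 0.2] q [ 0.66  0.15 -0.61 -0.   -0.81  0.63]
total tool-frame [ 0.7 -1.6 86.8] turn -0.0 n 3
0 -1 29 0 0 -0.000; 0 -1 29 0 0 -0.000; 0 -1 29 0 0 -0.000
```

Request:
{"op": "step_arm", "data": {"commands": "1 -1 25 0 0 0; 0 0 25 0 0 0; 0 0 20 0 0 0; 0 0 12 0 0 0; 0 0 4 0 0 0; 0 0 0 0 0 0; 0 0 0 0 0 0"}}

```text
t: 7.3
eef_pos: [0.4554, 0.1095, 0.0362]
ee_rot: [-3.141, -0.001, -0.281]
force: [-0.2, -0.2, -0.6]
width: 0.0394
```

```bash
python3 plan.py .4545 .1095 .033
python3 - <<'E'
from ov import *
s=grab_frame('scene')
overlay(s,[],(330,140,110,90),6,'g4s')
E
```

```text
pos [0.4554 0.1095 0.0362] rot [-3.141e+00 -1.000e-03 -2.810e-01] t 7.3 w 0.0394 F [-0.2 -0.2 -0.6] q [ 0.66  0.29 -0.7   0.   -0.58  0.63]
total tool-frame [-0.9  0.2  3.2] turn -0.0 n 1
-1 0 3 0 0 -0.000
```

View pics/g4s.png

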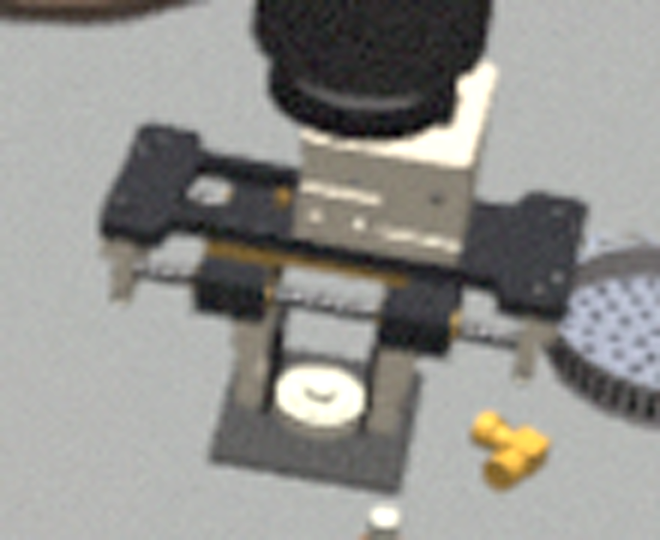

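Request:
{"op": "step_arm", "data": {"commands": "0 0 3 0 0 0; 0 0 0 0 0 0; 0 0 0 0 0 0"}}

```text
t: 7.72
eef_pos: [0.4555, 0.1094, 0.0329]
ee_rot: [-3.141, -0.001, -0.281]
force: [-1.1, -0.1, 4.7]
width: 0.0393
```

Request:
{"op": "step_arm", "data": {"commands": "0 0 0 0 0 0; 0 0 0 0 0 0; 0 0 0 0 0 0", "jaw": 52}}

```text
t: 8.1
eef_pos: [0.4549, 0.109, 0.0324]
ee_rot: [3.141, 0.0, -0.281]
force: [0.2, -0.2, -0.6]
width: 0.0518
```

Request:
{"op": "step_arm", "data": {"commands": "0 0 -15 0 0 0; 0 0 -30 0 0 0; 0 0 -40 0 0 0; 0 0 -40 0 0 0; 0 0 0 0 0 0"}}

```text
t: 8.72
eef_pos: [0.4567, 0.1101, 0.1605]
ee_rot: [-3.137, -0.004, -0.28]
force: [-0.0, -0.7, -1.2]
width: 0.0521
```

```bash
python3 plan.py .607 .2595 .15 -.187
```

```text
pos [0.4567 0.1101 0.1605] rot [-3.137 -0.004 -0.28 ] t 8.72 w 0.0521 F [-0.  -0.7 -1.2] q [ 0.66  0.1  -0.56  0.   -0.91  0.63]
total tool-frame [ 103.1 -185.1   10.5] turn -0.093 n 6
17 -31 2 0 0 -0.016; 18 -31 2 0 0 -0.016; 18 -30 2 0 0 -0.016; 19 -30 2 0 0 -0.016; 19 -30 2 0 0 -0.016; 20 -29 2 0 0 -0.016
```

Request:
{"op": "step_arm", "data": {"commands": "17 -31 2 0 0 -0.015; 18 -31 2 0 0 -0.015; 18 -30 2 0 0 -0.015; 19 -30 2 0 0 -0.015; 19 -30 2 0 0 -0.015; 20 -30 2 0 0 -0.015; 0 0 0 0 0 0; 0 0 0 0 0 0"}}

```text
t: 9.72
eef_pos: [0.6059, 0.2586, 0.1441]
ee_rot: [3.14, 0.002, -0.191]
force: [0.4, -1.3, -0.2]
width: 0.0519
```

```bash
python3 plan.py .607 .2595 .12 -.187;  python3 - <<'E'
from ov import *
t=grab_frame('top');s=grab_frame('scene')
C=[(poly(.4545,.1095,-.22,.006,sq(-.042,.042,-.042,.042)),(0,0,255)),(circ(.4545,.1095,.016,.02),(0,255,0))]
overlay(t,C,(200,200,80,70),7,'g5t')
C=[(circ(.607,.2595,.064,.0185),(0,255,0)),(circ(.607,.2595,.09,.012),(0,255,0))]
overlay(s,C,(390,150,130,110),6,'g5s')
E
```

```text
pos [0.6059 0.2586 0.1441] rot [ 3.14e+00  2.00e-03 -1.91e-01] t 9.72 w 0.0519 F [ 0.4 -1.3 -0.2] q [ 0.7   0.41 -0.16 -0.   -1.    0.68]
total tool-frame [ 0.9 -1.1 24.1] turn -0.004 n 1
1 -1 24 0 0 -0.004
```

View pics/g5t.png

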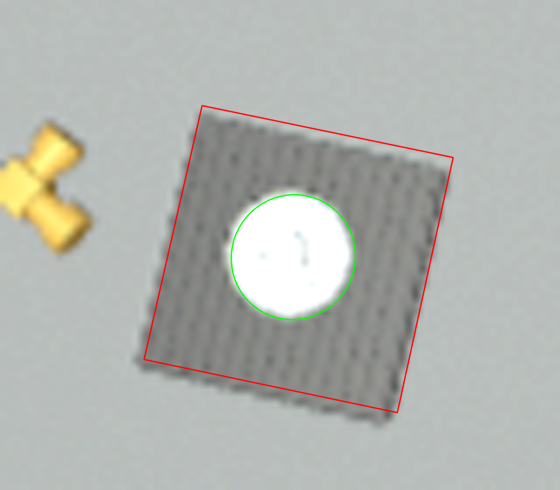

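View pics/g5s.png

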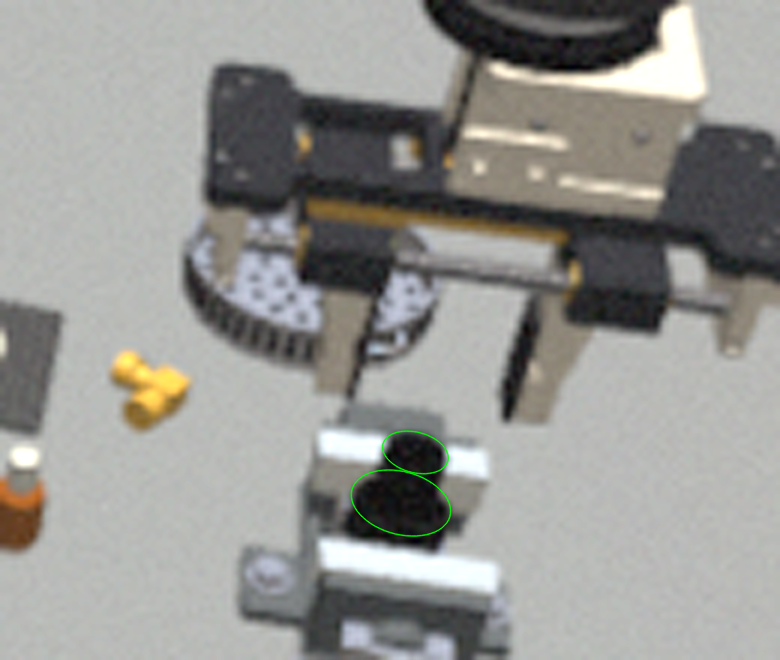

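Request:
{"op": "step_arm", "data": {"commands": "1 -1 20 0 0 0; 0 0 20 0 0 0; 0 0 10 0 0 0; 0 0 2 0 0 0; 0 0 0 0 0 0; 0 0 0 0 0 0"}}

```text
t: 10.58
eef_pos: [0.6082, 0.2601, 0.0944]
ee_rot: [-3.141, -0.001, -0.191]
force: [-0.2, -0.8, 0.5]
width: 0.0521
```

```bash
python3 plan.py .607 .2595 .092 -.187;  python3 - <<'E'
from ov import *
s=grab_frame('scene')
overlay(s,[],(390,170,130,110),6,'g6s')
E
```

```text
pos [0.6082 0.2601 0.0944] rot [-3.141e+00 -1.000e-03 -1.910e-01] t 10.57 w 0.0521 F [-0.2 -0.8  0.5] q [ 0.7   0.47 -0.21  0.   -0.9   0.68]
total tool-frame [-1.1  0.9  2.4] turn -0.004 n 1
-1 1 2 0 0 -0.004
```

View pics/g6s.png

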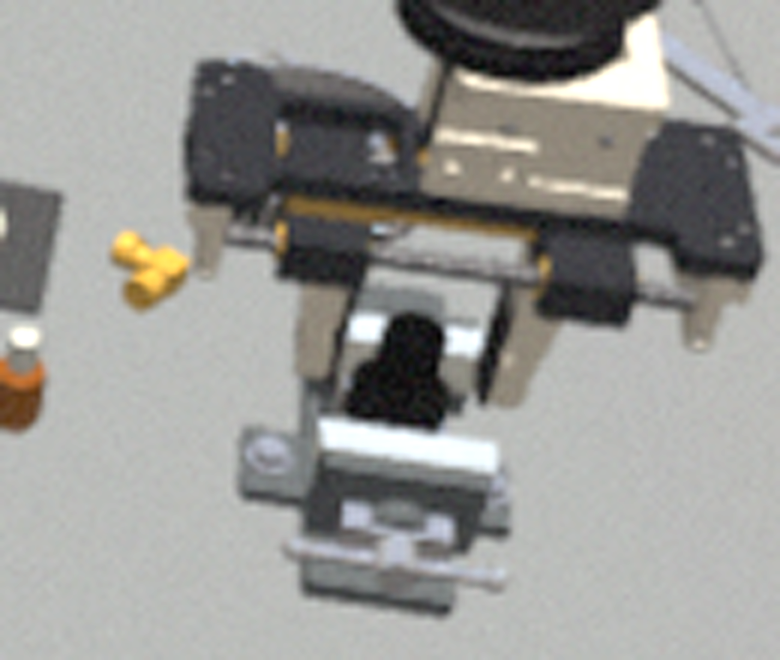

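Request:
{"op": "step_arm", "data": {"commands": "0 0 2 0 0 0; 0 0 0 0 0 0"}}

```text
t: 10.88
eef_pos: [0.6078, 0.2599, 0.0915]
ee_rot: [3.142, 0.0, -0.191]
force: [0.2, -1.1, 0.7]
width: 0.0521
```

Request:
{"op": "step_arm", "data": {"commands": "0 0 0 0 0 0; 0 0 0 0 0 0; 0 0 0 0 0 0; 0 0 0 0 0 0; 0 0 0 0 0 0", "jaw": 18, "grip_force": 25}}

```text
t: 11.5
eef_pos: [0.6079, 0.2599, 0.0916]
ee_rot: [-3.142, -0.0, -0.191]
force: [0.5, 0.1, -0.4]
width: 0.0238
```

Request:
{"op": "step_arm", "data": {"commands": "0 0 -10 0 0 0; 0 0 -20 0 0 0; 0 0 -25 0 0 0; 0 0 -10 0 0 0; 0 0 0 0 0 0; 0 0 0 0 0 0"}}

```text
t: 12.25
eef_pos: [0.6073, 0.2596, 0.1556]
ee_rot: [3.141, 0.001, -0.191]
force: [-0.7, -0.4, -1.2]
width: 0.0236
```

```bash
python3 plan.py .399 .2745 .15;  python3 - <<'E'
from ov import *
s=grab_frame('scene')
overlay(s,[],(390,140,130,110),6,'g7s')
E
```

```text
pos [0.6073 0.2596 0.1556] rot [ 3.141e+00  1.000e-03 -1.910e-01] t 12.25 w 0.0236 F [-0.7 -0.4 -1.2] q [ 0.7   0.41 -0.15 -0.   -1.02  0.68]
total tool-frame [-207.4   24.9    5.6] turn -0.0 n 6
-35 4 1 0 0 -0.000; -35 4 1 0 0 -0.000; -35 4 1 0 0 -0.000; -35 4 1 0 0 -0.000; -35 4 1 0 0 -0.000; -35 4 1 0 0 -0.000
```

View pics/g7s.png

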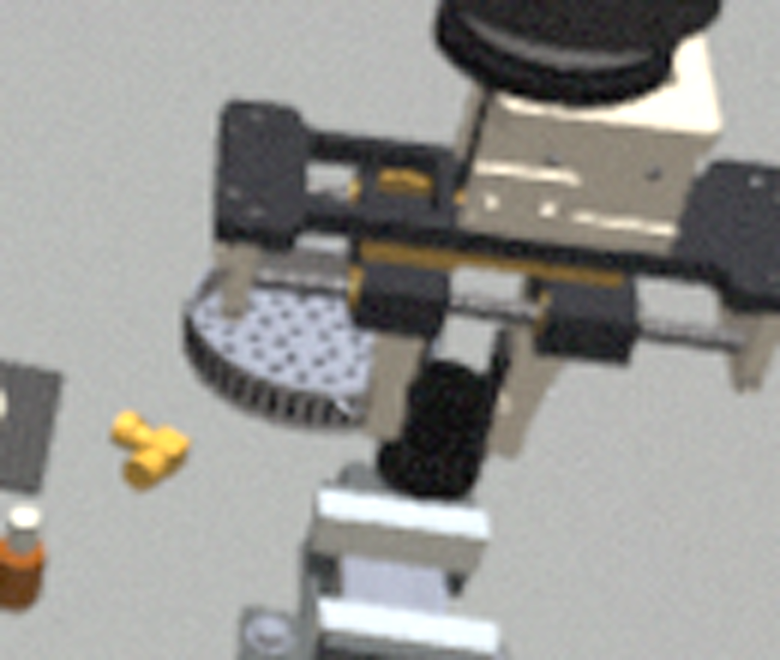

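Request:
{"op": "step_arm", "data": {"commands": "-35 4 0 0 0 0; -35 4 0 0 0 0; -35 4 0 0 0 0; -35 4 0 0 0 0; -35 4 0 0 0 0; -33 4 0 0 0 0; 0 0 0 0 0 0; 0 0 0 0 0 0"}}

```text
t: 13.3
eef_pos: [0.3993, 0.276, 0.1565]
ee_rot: [3.142, -0.0, -0.19]
force: [-0.0, -0.6, -1.2]
width: 0.0232
```

```bash
python3 plan.py .3995 .2745 .06;  python3 - <<'E'
from ov import *
t=grab_frame('top');s=grab_frame('scene')
C=[(poly(.6086,.262,-.187,.064,sq(-.024,.024,-.032,.032)),(0,0,255)),(poly(.6086,.262,-.187,.044,sq(-.024,.024,-.02,.02)),(0,255,255))]
overlay(t,C,(140,130,70,75),8,'g8t')
overlay(s,C,(420,200,75,75),8,'g8s')
E
```

```text
pos [0.3993 0.276  0.1565] rot [ 3.142 -0.    -0.19 ] t 13.3 w 0.0232 F [-0.  -0.6 -1.2] q [ 1.01  0.13 -0.53  0.   -0.91  0.37]
total tool-frame [ 0.5  1.4 96.5] turn -0.0 n 3
0 0 32 0 0 -0.000; 0 0 32 0 0 -0.000; 0 0 32 0 0 -0.000
```

View pics/g8t.png

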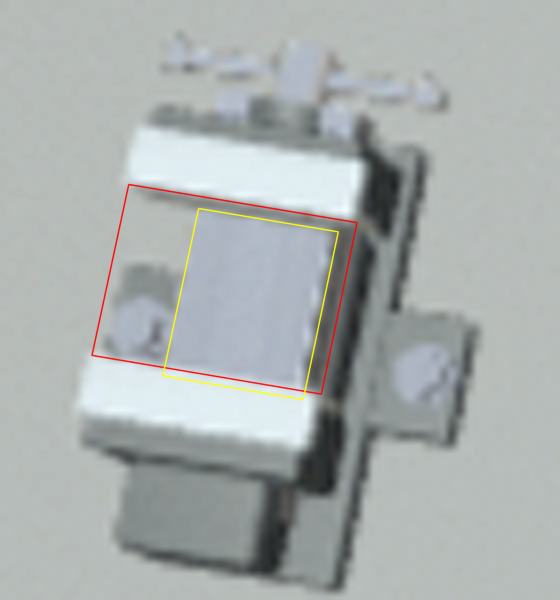

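View pics/g8s.png

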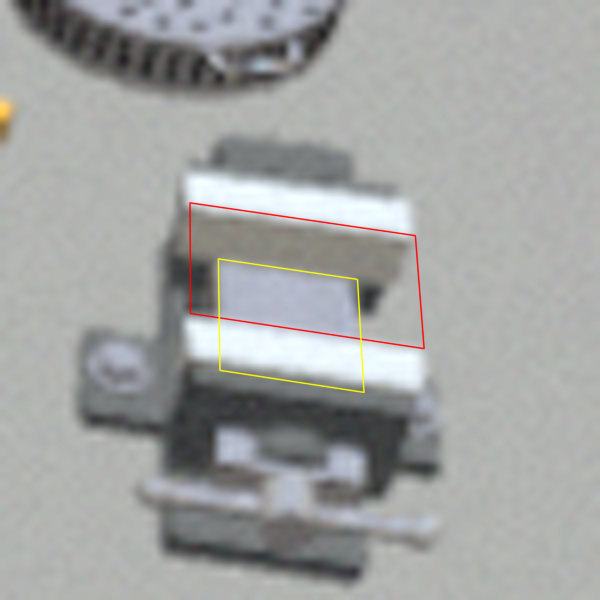

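Request:
{"op": "step_arm", "data": {"commands": "0 1 25 0 0 0; 0 0 25 0 0 0; 0 0 25 0 0 0; 0 0 15 0 0 0; 0 0 8 0 0 0; 0 0 2 0 0 0; 0 0 0 0 0 0; 0 0 0 0 0 0"}}

```text
t: 14.4
eef_pos: [0.3992, 0.2751, 0.0571]
ee_rot: [-3.141, -0.0, -0.191]
force: [1.0, 0.6, -1.0]
width: 0.0234
```

```bash
python3 plan.py .3995 .2745 .053;  python3 - <<'E'
from ov import *
s=grab_frame('scene')
overlay(s,[(circ(.3984,.274,.024,.053),(0,0,255)),(circ(.3984,.274,.005,.0185),(0,255,0))],(390,130,130,100),6,'g9s')
E
```

```text
pos [0.3992 0.2751 0.0571] rot [-3.141 -0.    -0.191] t 14.4 w 0.0234 F [ 1.   0.6 -1. ] q [ 1.01  0.27 -0.64  0.   -0.65  0.37]
total tool-frame [0.4 0.6 4.1] turn -0.0 n 1
0 1 4 0 0 -0.000
```

View pics/g9s.png

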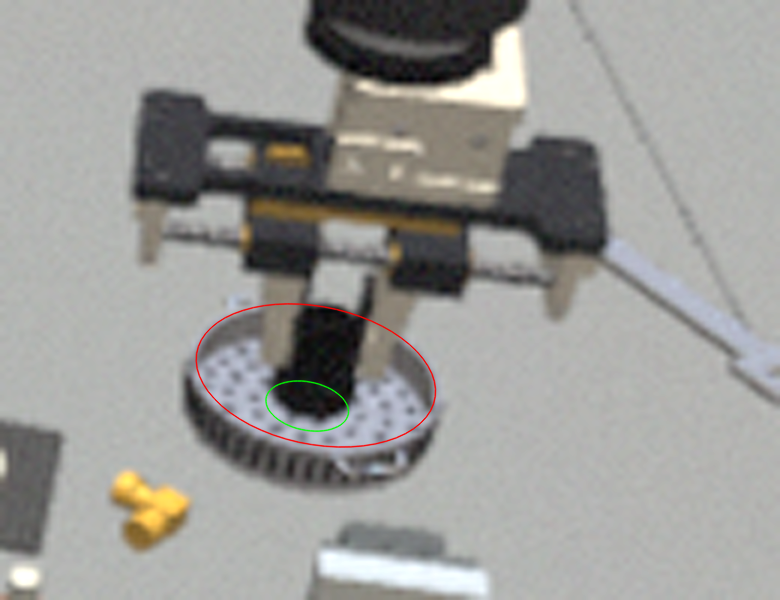

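Request:
{"op": "step_arm", "data": {"commands": "0 0 3 0 0 0; 0 0 0 0 0 0; 0 0 0 0 0 0"}}

```text
t: 14.82
eef_pos: [0.3989, 0.2748, 0.0536]
ee_rot: [3.142, -0.0, -0.191]
force: [-0.1, 0.7, -0.8]
width: 0.0236
```

Request:
{"op": "step_arm", "data": {"commands": "0 0 1 0 0 0; 0 0 0 0 0 0; 0 0 0 0 0 0"}}

```text
t: 15.2
eef_pos: [0.3989, 0.2748, 0.0525]
ee_rot: [3.142, 0.0, -0.191]
force: [0.1, -0.6, -0.7]
width: 0.0231
```

Request:
{"op": "step_arm", "data": {"commands": "0 0 1 0 0 0; 0 0 0 0 0 0; 0 0 0 0 0 0"}}

```text
t: 15.58
eef_pos: [0.399, 0.2748, 0.0524]
ee_rot: [-3.141, -0.0, -0.19]
force: [-3.9, -0.7, 11.3]
width: 0.0235
```

Contact. Release and raise.

Request:
{"op": "step_arm", "data": {"commands": "0 0 0 0 0 0; 0 0 0 0 0 0; 0 0 0 0 0 0; 0 0 0 0 0 0", "jaw": 40}}

```text
t: 16.08
eef_pos: [0.3989, 0.2748, 0.0514]
ee_rot: [3.141, 0.0, -0.191]
force: [-0.1, -0.1, -1.0]
width: 0.04
```

Request:
{"op": "step_arm", "data": {"commands": "0 0 -15 0 0 0; 0 0 -25 0 0 0; 0 0 -35 0 0 0; 0 0 -35 0 0 0; 0 0 0 0 0 0"}}

```text
t: 16.7
eef_pos: [0.4, 0.2761, 0.1642]
ee_rot: [-3.137, -0.002, -0.19]
force: [0.6, 0.7, -0.8]
width: 0.0397
```

```bash
python3 plan.py .6005 -.2397 .16 -2.16
```

```text
pos [0.4    0.2761 0.1642] rot [-3.137e+00 -2.000e-03 -1.900e-01] t 16.7 w 0.0397 F [ 0.6  0.7 -0.8] q [ 1.01  0.12 -0.52  0.   -0.92  0.37]
total tool-frame [294.6 468.6   4.2] turn 1.97 n 14
21 33 0 0 0 0.141; 26 30 0 0 0 0.141; 30 26 0 0 0 0.141; 33 22 0 0 0 0.141; 36 17 0 0 0 0.141; 38 12 0 0 0 0.141; 39 7 0 0 0 0.141; 40 1 0 0 0 0.141
39 -5 0 0 0 0.141; 38 -10 0 0 0 0.141; 36 -15 0 0 0 0.141; 34 -20 0 0 0 0.141; 31 -25 0 0 0 0.141; 27 -29 0 0 0 0.141
```

Request:
{"op": "step_arm", "data": {"commands": "21 33 0 0 0 0.14; 26 30 0 0 0 0.14; 30 26 0 0 0 0.14; 33 22 0 0 0 0.14; 36 17 0 0 0 0.14; 38 12 0 0 0 0.14; 39 7 0 0 0 0.14; 40 1 0 0 0 0.14", "jaw": 60}}

```text
t: 17.7
eef_pos: [0.5153, -0.0218, 0.1606]
ee_rot: [3.14, 0.0, -1.316]
force: [0.2, 0.9, -0.8]
width: 0.0598
```

Request:
{"op": "step_arm", "data": {"commands": "39 -5 0 0 0 0.14; 38 -10 0 0 0 0.14; 36 -15 0 0 0 0.14; 34 -20 0 0 0 0.14; 30 -25 0 0 0 0.14; 10 -10 0 0 0 0.14; 0 0 0 0 0 0; 0 0 0 0 0 0"}}

```text
t: 18.7
eef_pos: [0.5927, -0.2154, 0.1607]
ee_rot: [3.14, -0.0, -2.148]
force: [-0.8, -0.5, 0.9]
width: 0.06
```

```bash
python3 plan.py .6005 -.2397 .13 -2.16;  python3 - <<'E'
from ov import *
t=grab_frame('top');s=grab_frame('scene')
overlay(t,[(circ(.3984,.274,.024,.053),(0,0,255)),(circ(.3984,.274,.051,.012),(0,255,0)),(circ(.3984,.274,.005,.0185),(0,255,0))],(120,210,90,80),7,'h1t')
overlay(s,[],(180,130,110,100),6,'h1s')
E
```

```text
pos [ 0.5927 -0.2154  0.1607] rot [ 3.14  -0.    -2.148] t 18.7 w 0.06 F [-0.8 -0.5  0.9] q [-0.04  0.36 -0.21 -0.   -1.01 -0.54]
total tool-frame [ 16.1 -19.8  30.7] turn 0.012 n 1
16 -20 31 0 0 0.012
```

View pics/h1t.png

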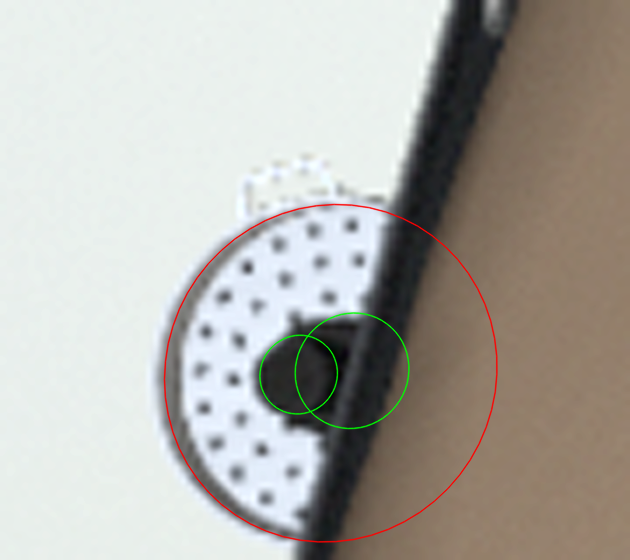

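View pics/h1s.png

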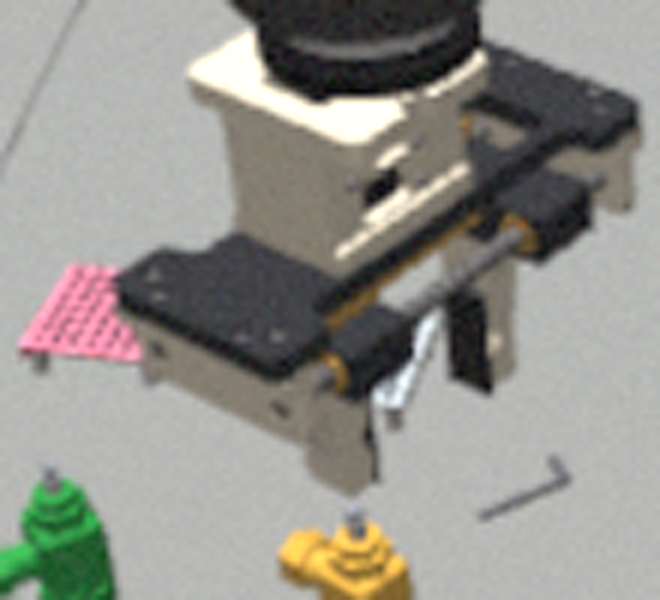

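Request:
{"op": "step_arm", "data": {"commands": "8 -10 5 0 0 0.012; 8 -10 15 0 0 0; 0 0 5 0 0 0; 0 0 0 0 0 0; 0 0 0 0 0 0"}}

```text
t: 19.42
eef_pos: [0.6011, -0.2402, 0.1366]
ee_rot: [-3.142, -0.0, -2.163]
force: [-0.4, 0.6, 0.7]
width: 0.0597
```

```bash
python3 plan.py .6005 -.2397 .1 -2.16;  python3 - <<'E'
from ov import *
s=grab_frame('scene');p=get_state()['eef_pos']
w=-2.16;x,y=.6005,-.2397
overlay(s,[(poly(x,y,w,.074,sq(-.014,.014,-.014,.014)),(0,0,255)),(poly(p[0],p[1],-2.16,p[2]-.025,sq(-.0095,.0095,-.03,.03)),(0,255,0))],(180,150,110,110),6,'h2s')
E
```

```text
pos [ 0.6011 -0.2402  0.1366] rot [-3.142 -0.    -2.163] t 19.43 w 0.0597 F [-0.4  0.6  0.7] q [-0.08  0.4  -0.2   0.   -0.97 -0.51]
total tool-frame [-0.1  0.8 36.6] turn -0.003 n 1
-0 1 37 0 0 -0.003
```

View pics/h2s.png

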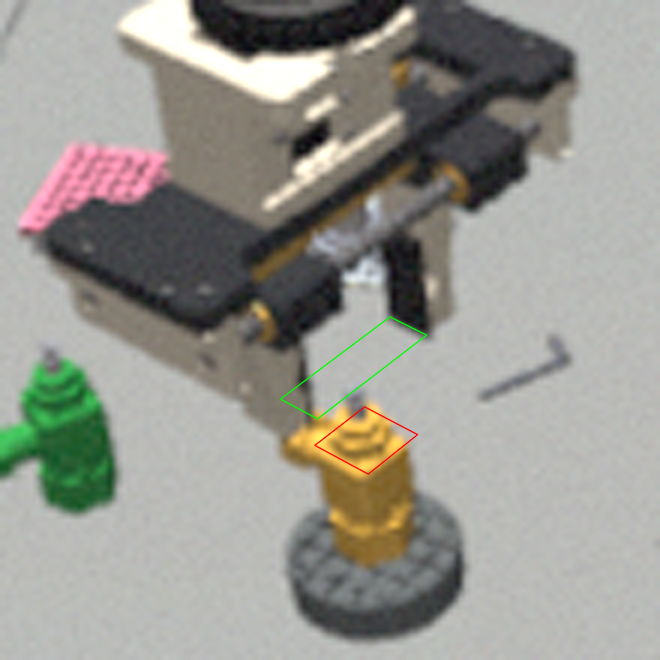

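Request:
{"op": "step_arm", "data": {"commands": "0 1 20 0 0 0; 0 0 20 0 0 0; 0 0 15 0 0 0; 0 0 8 0 0 0; 0 0 0 0 0 0; 0 0 0 0 0 0"}}

```text
t: 20.23
eef_pos: [0.6007, -0.2398, 0.0742]
ee_rot: [-3.141, 0.0, -2.163]
force: [0.3, -0.4, 0.0]
width: 0.0598
```

```bash
python3 plan.py .6005 -.2397 .071 -2.16;  python3 - <<'E'
from ov import *
s=grab_frame('scene')
overlay(s,[],(180,150,110,110),6,'h3s')
E
```

```text
pos [ 0.6007 -0.2398  0.0742] rot [-3.141  0.    -2.163] t 20.23 w 0.0598 F [ 0.3 -0.4  0. ] q [-0.08  0.47 -0.26  0.   -0.84 -0.51]
total tool-frame [0.  0.2 3.2] turn -0.003 n 1
0 0 3 0 0 -0.003
```

View pics/h3s.png

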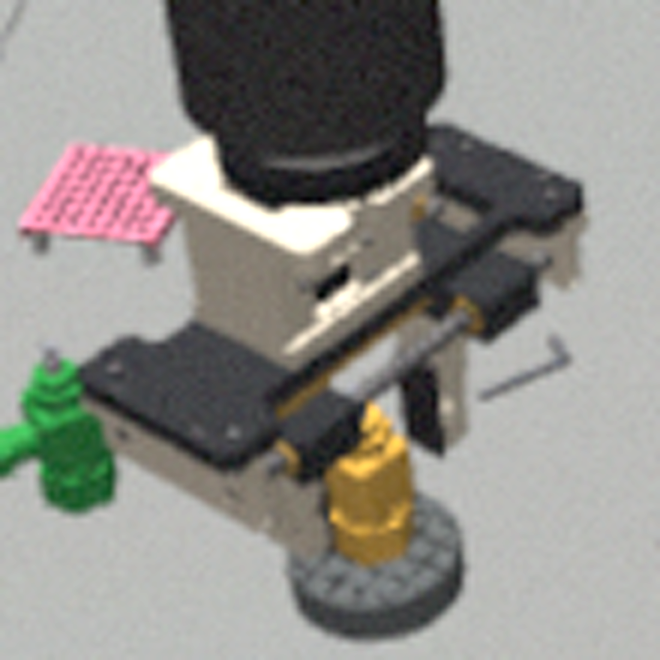

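Request:
{"op": "step_arm", "data": {"commands": "0 0 3 0 0 0; 0 0 0 0 0 0"}}

```text
t: 20.52
eef_pos: [0.6001, -0.2397, 0.0705]
ee_rot: [3.142, 0.0, -2.163]
force: [-0.1, 0.4, 0.2]
width: 0.06
```

Request:
{"op": "step_arm", "data": {"commands": "0 0 0 0 0 0; 0 0 0 0 0 0; 0 0 0 0 0 0; 0 0 0 0 0 0; 0 0 0 0 0 0", "jaw": 22, "grip_force": 30}}

```text
t: 21.15
eef_pos: [0.6003, -0.2397, 0.0706]
ee_rot: [-3.141, 0.0, -2.163]
force: [1.2, -0.4, 0.9]
width: 0.0279
```

Request:
{"op": "step_arm", "data": {"commands": "0 0 -10 0 0 0; 0 0 -20 0 0 0; 0 0 -30 0 0 0; 0 0 -25 0 0 0; 0 0 -15 0 0 0; 0 0 0 0 0 0; 0 0 0 0 0 0"}}

```text
t: 22.02
eef_pos: [0.5995, -0.2395, 0.1694]
ee_rot: [3.14, -0.0, -2.163]
force: [0.2, -0.4, -2.9]
width: 0.0277
```

```bash
python3 plan.py .6086 .262 .17 -1.755;  python3 - <<'E'
from ov import *
s=grab_frame('scene')
overlay(s,[],(180,130,110,110),6,'h4s')
E
```

```text
pos [ 0.5995 -0.2395  0.1694] rot [ 3.14  -0.    -2.163] t 22.02 w 0.0277 F [ 0.2 -0.4 -2.9] q [-0.08  0.37 -0.16 -0.   -1.04 -0.51]
total tool-frame [-421.1  272.4   -0.6] turn -0.408 n 13
-32 21 -0 0 0 -0.031; -33 20 -0 0 0 -0.031; -34 19 -0 0 0 -0.031; -34 18 -0 0 0 -0.031; -35 17 -0 0 0 -0.031; -35 16 -0 0 0 -0.031; -36 15 -0 0 0 -0.031; -36 13 -0 0 0 -0.031
-37 12 -0 0 0 -0.031; -37 11 -0 0 0 -0.031; -37 10 -0 0 0 -0.031; -38 9 -0 0 0 -0.031; -38 8 -0 0 0 -0.031
```

View pics/h4s.png

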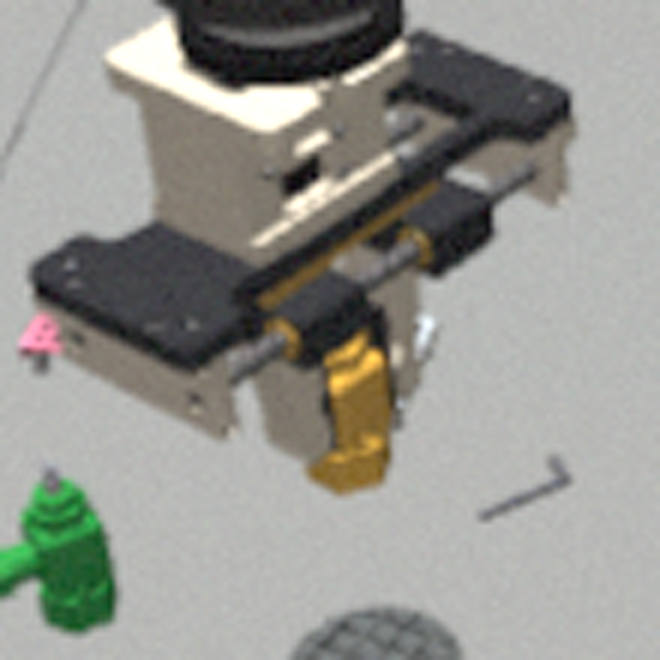

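Request:
{"op": "step_arm", "data": {"commands": "-32 21 0 0 0 -0.03; -33 20 0 0 0 -0.03; -34 19 0 0 0 -0.03; -34 18 0 0 0 -0.03; -35 17 0 0 0 -0.03; -35 16 0 0 0 -0.03; -36 15 0 0 0 -0.03; -36 13 0 0 0 -0.03"}}

```text
t: 23.08
eef_pos: [0.6054, 0.0704, 0.1694]
ee_rot: [3.14, -0.001, -1.922]
force: [-0.1, 0.3, -2.6]
width: 0.0275
```

Request:
{"op": "step_arm", "data": {"commands": "-37 12 0 0 0 -0.03; -37 11 0 0 0 -0.03; -37 10 0 0 0 -0.03; -36 9 0 0 0 -0.03; -30 8 0 0 0 -0.03; 0 0 0 0 0 0; 0 0 0 0 0 0; 0 0 0 0 0 0"}}

```text
t: 24.08
eef_pos: [0.6095, 0.2522, 0.1702]
ee_rot: [3.141, -0.001, -1.774]
force: [-0.2, 0.2, -3.3]
width: 0.028
```

```bash
python3 plan.py .6086 .2622 .13 -1.755;  python3 - <<'E'
from ov import *
s=grab_frame('scene');t=grab_frame('top')
overlay(s,[],(390,130,130,130),5,'h5s')
P=(.6045,-.2404)
overlay(t,[(circ(*P,.022,.035),(0,0,255)),(circ(*P,0,.035),(255,0,0)),(circ(.6025,-.2404,.022,.035),(0,255,0))],(370,140,60,60),9,'h5t')
overlay(s,[(circ(*P,.022,.035),(0,0,255)),(circ(*P,0,.035),(255,0,0)),(circ(.6025,-.2404,.022,.035),(0,255,0))],(215,210,60,55),9,'h5p')
E
```

```text
pos [0.6095 0.2522 0.1702] rot [ 3.141e+00 -1.000e-03 -1.774e+00] t 24.07 w 0.028 F [-0.2  0.2 -3.3] q [ 0.69  0.39 -0.13 -0.   -1.05 -0.89]
total tool-frame [-9.6  2.9 40.2] turn -0.019 n 2
-5 1 20 0 0 -0.009; -5 1 20 0 0 -0.009
```

View pics/h5s.png

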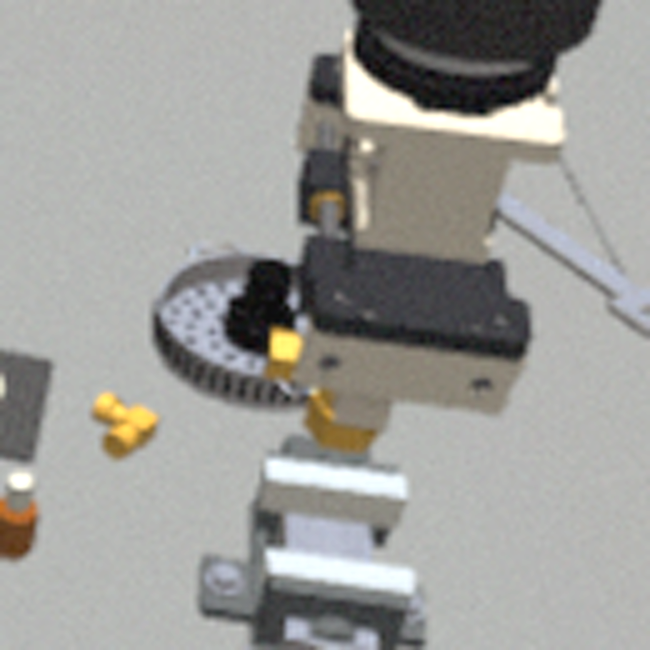

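View pics/h5t.png

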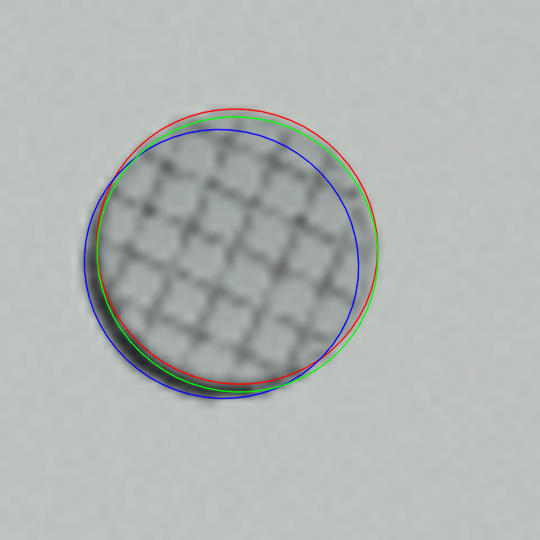

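View pics/h5p.png

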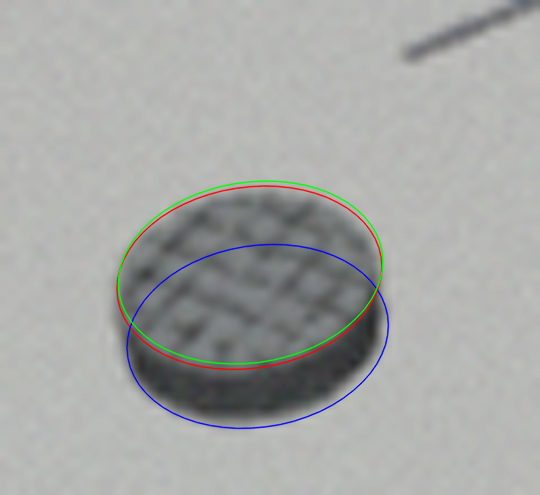

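Request:
{"op": "step_arm", "data": {"commands": "-5 2 10 0 0 -0.019; -5 1 15 0 0 0; 0 0 10 0 0 0; 0 0 5 0 0 0; 0 0 0 0 0 0; 0 0 0 0 0 0; 0 0 0 0 0 0"}}

```text
t: 25.05
eef_pos: [0.6088, 0.2636, 0.1311]
ee_rot: [-3.141, 0.001, -1.754]
force: [-0.2, 0.2, -2.4]
width: 0.0277
```

```bash
python3 plan.py .6086 .2622 .095 -1.755;  python3 - <<'E'
from ov import *
s=grab_frame('scene');t=grab_frame('top')
overlay(s,[],(410,160,100,100),6,'h6s')
overlay(t,[],(120,110,110,100),6,'h6t')
E
```

```text
pos [0.6088 0.2636 0.1311] rot [-3.141e+00  1.000e-03 -1.754e+00] t 25.05 w 0.0277 F [-0.2  0.2 -2.4] q [ 0.7   0.43 -0.17  0.   -0.97 -0.89]
total tool-frame [ 1.5 -0.  36.1] turn 0.001 n 1
1 -0 36 0 0 0.001
```

View pics/h6s.png

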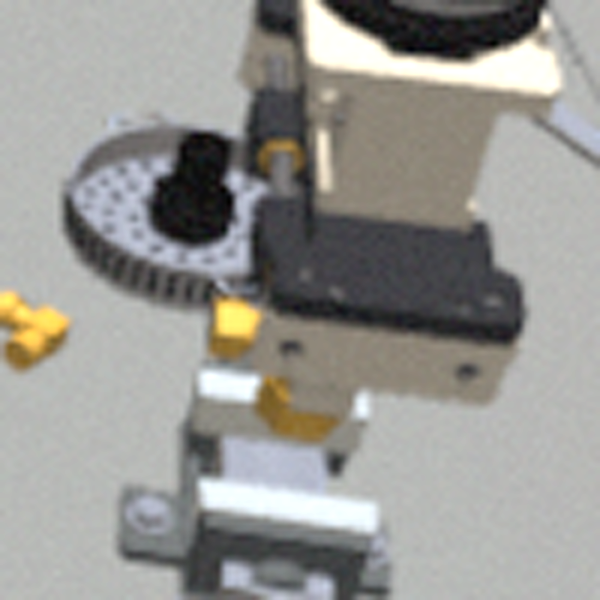

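View pics/h6t.png

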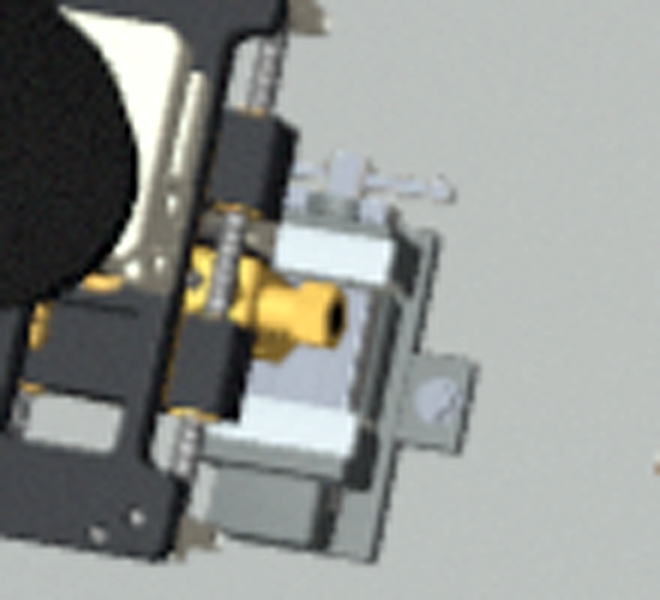

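Request:
{"op": "step_arm", "data": {"commands": "1 0 12 0 0 0; 0 0 12 0 0 0; 0 0 7 0 0 0; 0 0 3 0 0 0; 0 0 0 0 0 0; 0 0 0 0 0 0; 0 0 0 0 0 0"}}

```text
t: 26.02
eef_pos: [0.6086, 0.2627, 0.097]
ee_rot: [-3.141, 0.001, -1.754]
force: [-0.8, -0.1, -3.6]
width: 0.0282
```

```bash
python3 plan.py .6086 .2622 .0926 -1.755;  python3 - <<'E'
from ov import *
s=grab_frame('scene');t=grab_frame('top')
overlay(s,[],(410,170,100,100),6,'h7s')
overlay(t,[],(120,110,110,100),6,'h7t')
E
```

```text
pos [0.6086 0.2627 0.097 ] rot [-3.141e+00  1.000e-03 -1.754e+00] t 26.02 w 0.0282 F [-0.8 -0.1 -3.6] q [ 0.7   0.47 -0.2   0.   -0.9  -0.88]
total tool-frame [ 0.5 -0.1  4.4] turn 0.001 n 1
0 -0 4 0 0 0.001
```

View pics/h7s.png

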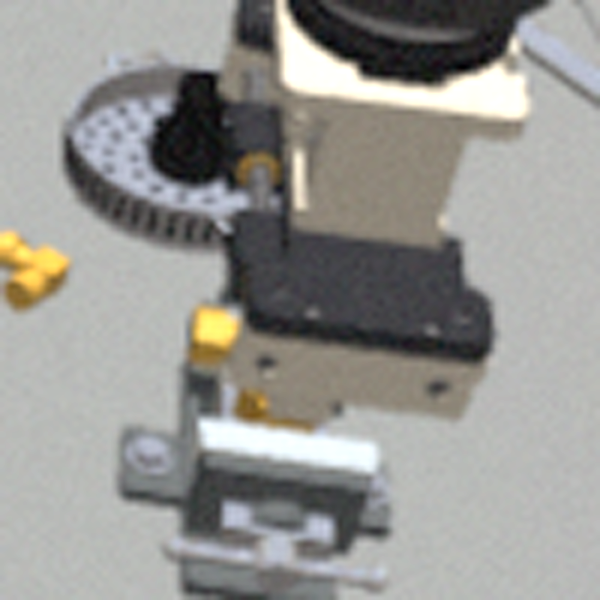

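View pics/h7t.png

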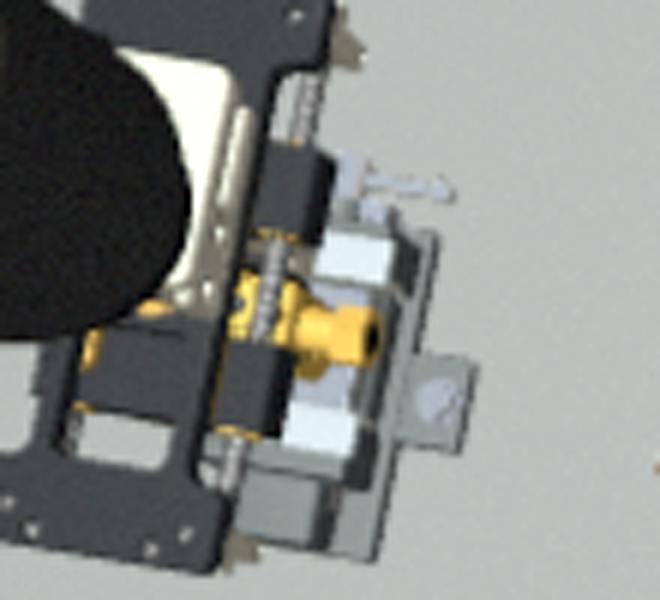

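Centred in the gap. Lower to contact.

Request:
{"op": "step_arm", "data": {"commands": "0 0 3 0 0 0; 0 0 0 0 0 0; 0 0 0 0 0 0"}}

```text
t: 26.5
eef_pos: [0.6084, 0.2625, 0.0935]
ee_rot: [3.142, -0.0, -1.754]
force: [0.2, -0.3, -2.5]
width: 0.0278
```

Request:
{"op": "step_arm", "data": {"commands": "0 0 1 0 0 0; 0 0 0 0 0 0; 0 0 0 0 0 0"}}

```text
t: 26.88
eef_pos: [0.6085, 0.2626, 0.0926]
ee_rot: [-3.141, 0.0, -1.754]
force: [-0.1, 0.3, -1.8]
width: 0.0282
```

Request:
{"op": "step_arm", "data": {"commands": "0 0 0.5 0 0 0; 0 0 0 0 0 0; 0 0 0 0 0 0"}}

```text
t: 27.25
eef_pos: [0.6085, 0.2626, 0.0926]
ee_rot: [-3.141, 0.0, -1.754]
force: [-2.3, -0.1, 4.4]
width: 0.028
```

Request:
{"op": "step_arm", "data": {"commands": "0 0 0 0 0 0; 0 0 0 0 0 0; 0 0 0 0 0 0; 0 0 0 0 0 0", "jaw": 46}}

```text
t: 27.75
eef_pos: [0.6084, 0.2625, 0.0919]
ee_rot: [3.142, -0.0, -1.754]
force: [-0.0, -0.4, -0.1]
width: 0.0455
```

Request:
{"op": "step_arm", "data": {"commands": "0 0 -15 0 0 0; 0 0 -25 0 0 0; 0 0 -30 0 0 0; 0 0 -30 0 0 0; 0 0 0 0 0 0"}}

```text
t: 28.38
eef_pos: [0.6099, 0.2634, 0.1964]
ee_rot: [-3.137, 0.004, -1.753]
force: [1.0, 0.6, -0.4]
width: 0.0462
```

```bash
python3 plan.py .3996 -.2840 .14 -1.754
```

```text
pos [0.6099 0.2634 0.1964] rot [-3.137  0.004 -1.753] t 28.38 w 0.0462 F [ 1.   0.6 -0.4] q [ 0.7   0.37 -0.09  0.   -1.1  -0.88]
total tool-frame [576.5 107.4  56.4] turn 0.001 n 15
38 7 4 0 0 0.000; 38 7 4 0 0 0.000; 38 7 4 0 0 0.000; 38 7 4 0 0 0.000; 38 7 4 0 0 0.000; 38 7 4 0 0 0.000; 38 7 4 0 0 0.000; 38 7 4 0 0 0.000
38 7 4 0 0 0.000; 38 7 4 0 0 0.000; 38 7 4 0 0 0.000; 38 7 4 0 0 0.000; 38 7 4 0 0 0.000; 38 7 4 0 0 0.000; 38 7 4 0 0 0.000
```

Request:
{"op": "step_arm", "data": {"commands": "38 7 0 0 0 0; 38 7 2 0 0 0; 38 7 4 0 0 0; 38 7 4 0 0 0; 38 7 4 0 0 0; 38 7 4 0 0 0; 38 7 4 0 0 0; 38 7 4 0 0 0"}}

```text
t: 29.38
eef_pos: [0.4973, -0.0273, 0.1662]
ee_rot: [-3.141, 0.0, -1.754]
force: [0.2, 0.5, 0.4]
width: 0.0457
```

Request:
{"op": "step_arm", "data": {"commands": "38 7 4 0 0 0; 38 7 4 0 0 0; 38 7 4 0 0 0; 38 7 4 0 0 0; 38 7 4 0 0 0; 38 7 4 0 0 0; 30 8 4 0 0 0; 0 0 0 0 0 0"}}

```text
t: 30.38
eef_pos: [0.4006, -0.272, 0.1378]
ee_rot: [3.141, 0.0, -1.757]
force: [-1.3, 0.2, -0.3]
width: 0.0459
```

```bash
python3 plan.py .3996 -.2840 .09 -1.754;  python3 - <<'E'
from ov import *
s=grab_frame('scene');t=grab_frame('top')
w=-.187;C=[(poly(.6086,.262,w,.064,sq(-.024,.024,-.032,.032)),(0,0,255)),(circ(.6086,.2625,.123,.003),(255,0,0)),(circ(.6086,.2625,.044,.0165),(0,255,0))]
overlay(s,C,(420,190,75,80),7,'i1s')
overlay(t,C,(130,120,90,80),7,'i1t')
C=[(poly(.3972,-.2852,-.088,.018,sq(-.033,.033,-.033,.033)),(0,0,255)),(circ(.3996,-.284,.051,.01),(0,255,0)),(circ(.3996,-.284,.023,.018),(0,255,0))]
overlay(s,C,(190,110,110,110),6,'i2s')
E
```

```text
pos [ 0.4006 -0.272   0.1378] rot [ 3.141  0.    -1.757] t 30.38 w 0.0459 F [-1.3  0.2 -0.3] q [-0.19  0.16 -0.55 -0.   -0.86  0.  ]
total tool-frame [12.  -1.2 47.8] turn -0.003 n 2
6 -1 24 0 0 -0.001; 6 -1 24 0 0 -0.001
```

View pics/i1s.png

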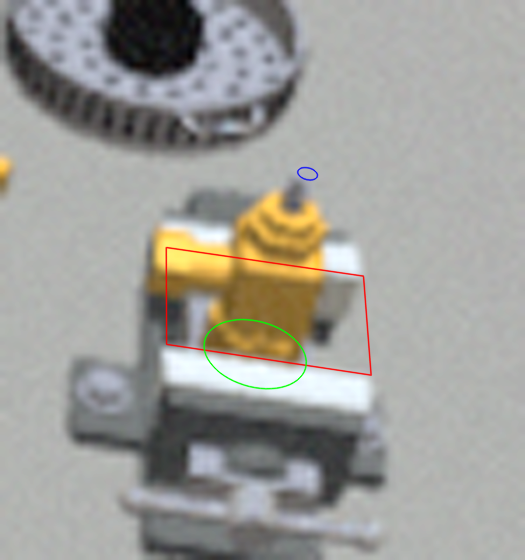

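View pics/i1t.png

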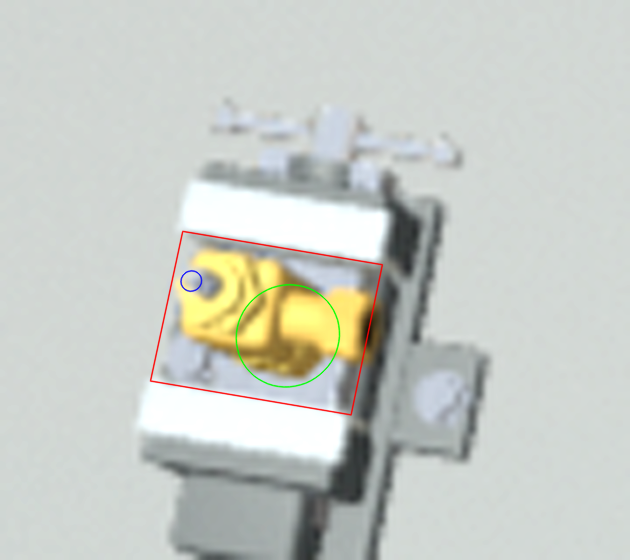

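View pics/i2s.png

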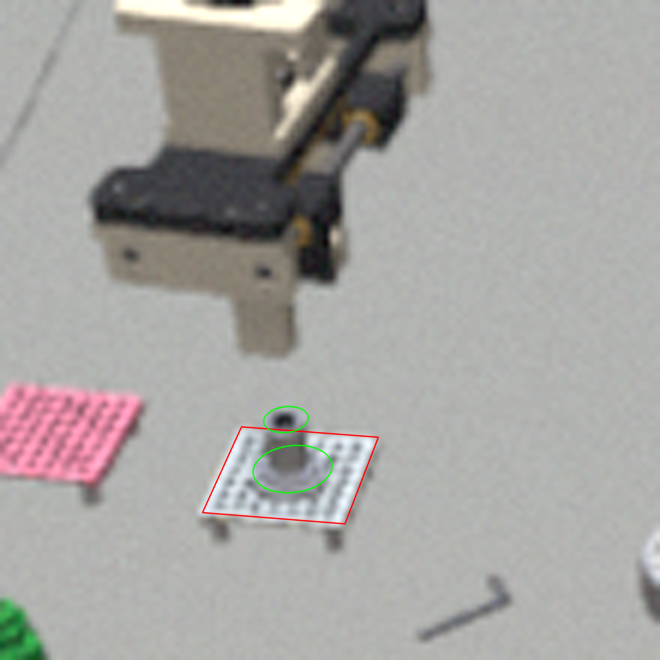

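Run:
```python
from ov import *
s=grab_frame('scene');t=grab_frame('top')
w=-1.754;x,y,b=.6085,.2626,.044
q=sq(-.014,.014,-.014,.014);a=np.linspace(0,2*np.pi,40);o=.0115;c,sn=np.cos(w),np.sin(w)
C=[(poly(x,y,w,b+.052,q),(0,0,255)),(poly(x,y,w,b+.02,q),(0,0,255)),(circ(x,y,b+.079,.003),(255,0,0)),(circ(x,y,b+.06,.0125),(0,255,0)),
(np.c_[x+c*.038-sn*o*np.cos(a),y+sn*.038+c*o*np.cos(a),b+.036+o*np.sin(a)],(255,0,255))]
for n,p,bx in (('s',s,(430,200,50,50)),('t',t,(140,140,55,50))):
    overlay(p,C,bx,11,'j1'+n); overlay(p,[],bx,11,'j0'+n)
```

```text
(no output)
```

View pics/j1s.png

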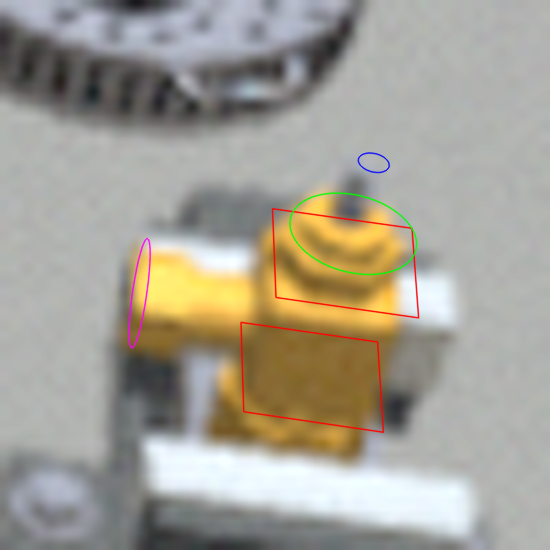

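View pics/j1t.png

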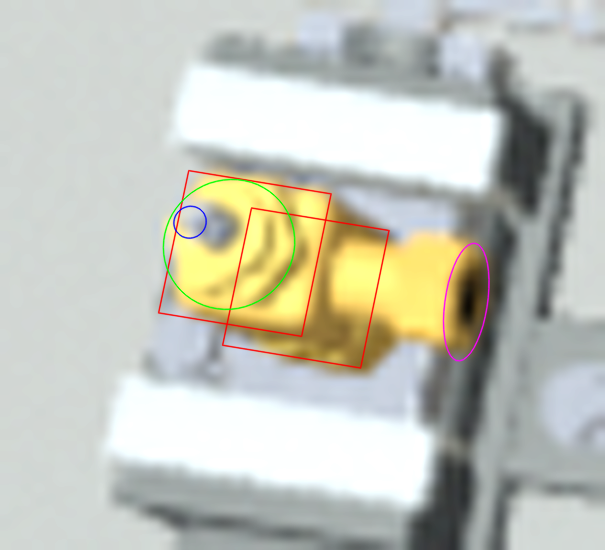

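View pics/j0t.png

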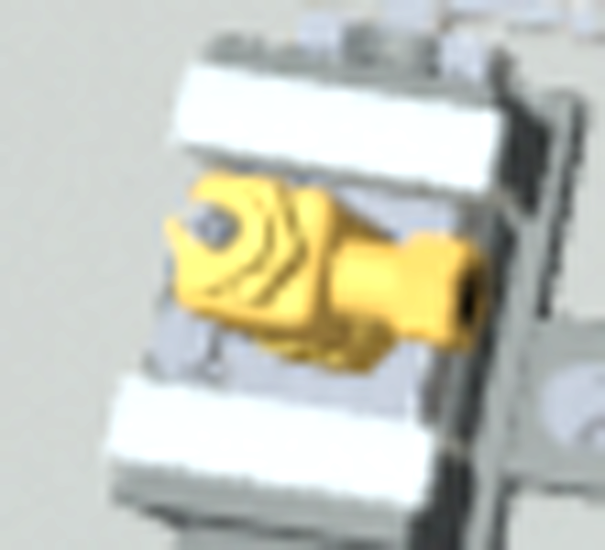

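Request:
{"op": "step_arm", "data": {"commands": "6 -1 15 0 0 0; 6 -1 20 0 0 0; 0 0 10 0 0 0; 0 0 0 0 0 0; 0 0 0 0 0 0"}}

```text
t: 31.2
eef_pos: [0.4021, -0.2829, 0.0934]
ee_rot: [-3.141, -0.0, -1.753]
force: [1.4, 0.6, -1.1]
width: 0.0459
```

```bash
python3 plan.py .3996 -.2842 .054 -1.757;  python3 - <<'E'
from ov import *
s=grab_frame('scene');p=get_state()['eef_pos'];t=grab_frame('top')
overlay(s,[(poly(p[0],p[1],-1.757,p[2]-.025,sq(-.0095,.0095,-.023,.023)),(0,255,0))],(190,120,110,100),6,'k1s')
overlay(t,[],(370,210,110,100),6,'k1t')
E
```

```text
pos [ 0.4021 -0.2829  0.0934] rot [-3.141 -0.    -1.753] t 31.2 w 0.0459 F [ 1.4  0.6 -1.1] q [-0.21  0.23 -0.59  0.   -0.75  0.03]
total tool-frame [ 1.8  2.2 39.4] turn 0.004 n 1
2 2 39 0 0 0.004
```

View pics/k1s.png

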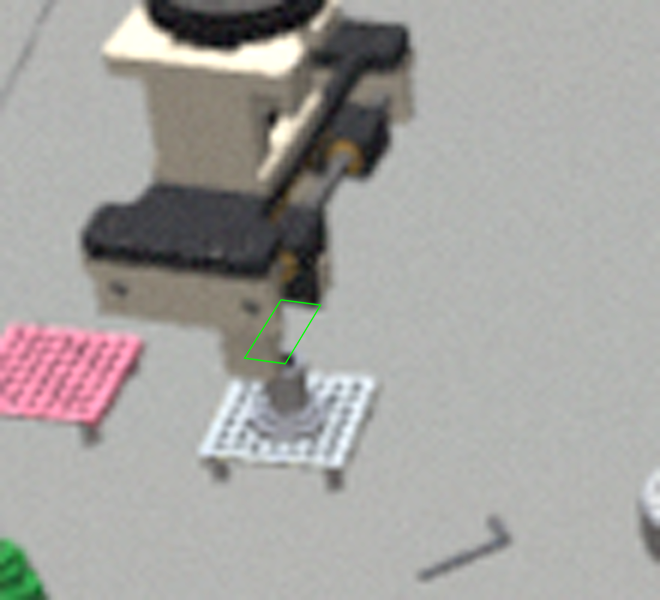

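View pics/k1t.png

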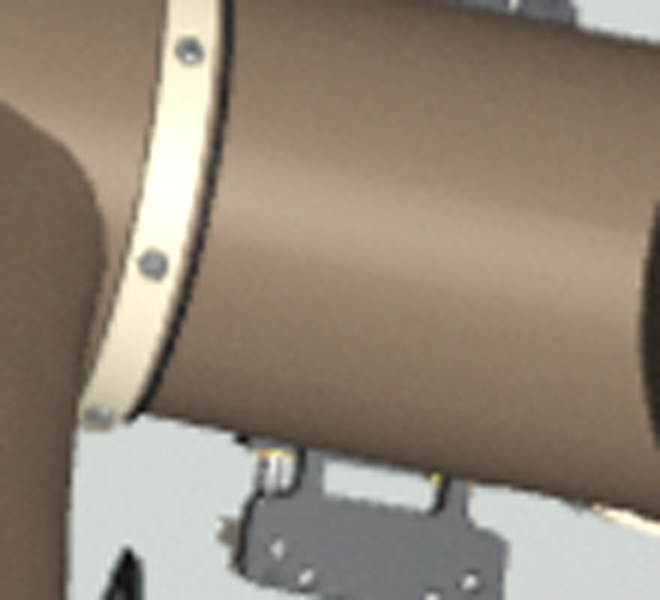

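Request:
{"op": "step_arm", "data": {"commands": "2 2 15 0 0 0; 0 0 13 0 0 0; 0 0 7 0 0 0; 0 0 2 0 0 0; 0 0 0 0 0 0; 0 0 0 0 0 0"}}

```text
t: 32.05
eef_pos: [0.3996, -0.2846, 0.0564]
ee_rot: [-3.141, -0.0, -1.754]
force: [-0.1, -1.1, 0.4]
width: 0.0459
```

```bash
python3 plan.py .3996 -.2842 .054 -1.757;  python3 - <<'E'
from ov import *
s=grab_frame('scene')
overlay(s,[],(190,120,110,100),6,'k2s')
E
```

```text
pos [ 0.3996 -0.2846  0.0564] rot [-3.141 -0.    -1.754] t 32.05 w 0.0459 F [-0.1 -1.1  0.4] q [-0.22  0.28 -0.63  0.   -0.66  0.03]
total tool-frame [-0.4  0.1  2.4] turn 0.003 n 1
-0 0 2 0 0 0.003
```

View pics/k2s.png

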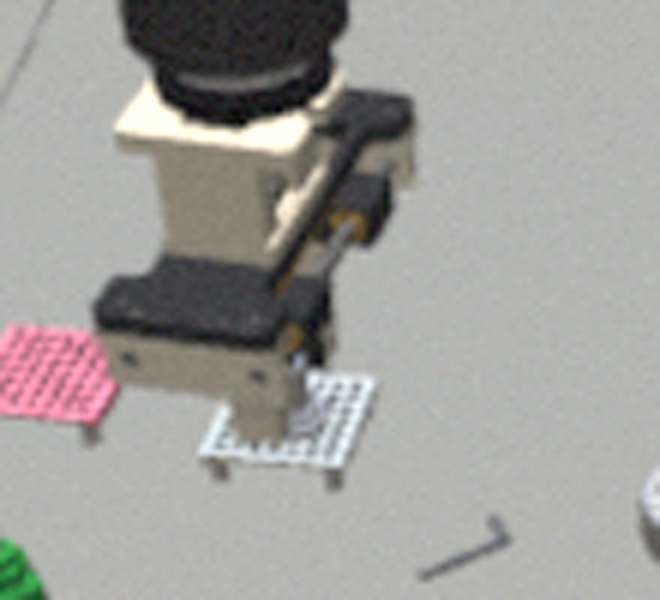

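Request:
{"op": "step_arm", "data": {"commands": "0 0 2 0 0 0; 0 0 0 0 0 0"}}

```text
t: 32.35
eef_pos: [0.3993, -0.2845, 0.054]
ee_rot: [3.142, 0.0, -1.754]
force: [0.2, -0.9, 0.1]
width: 0.0461
```

Request:
{"op": "step_arm", "data": {"commands": "0 0 0 0 0 0; 0 0 0 0 0 0; 0 0 0 0 0 0; 0 0 0 0 0 0; 0 0 0 0 0 0", "jaw": 14, "grip_force": 20}}

```text
t: 32.98
eef_pos: [0.3993, -0.2845, 0.0541]
ee_rot: [3.141, 0.0, -1.754]
force: [0.4, 0.2, -0.2]
width: 0.0197
```

Request:
{"op": "step_arm", "data": {"commands": "0 0 -10 0 0 0; 0 0 -20 0 0 0; 0 0 -30 0 0 0; 0 0 -20 0 0 0; 0 0 0 0 0 0; 0 0 0 0 0 0"}}

```text
t: 33.72
eef_pos: [0.399, -0.2844, 0.1338]
ee_rot: [3.141, 0.0, -1.754]
force: [-0.6, -0.2, -0.8]
width: 0.0197
```

```bash
python3 plan.py .604 -.2400 .135 -1.757;  python3 - <<'E'
from ov import *
s=grab_frame('scene')
overlay(s,[],(190,120,110,100),6,'k3s')
E
```

```text
pos [ 0.399  -0.2844  0.1338] rot [ 3.141  0.    -1.754] t 33.73 w 0.0197 F [-0.6 -0.2 -0.8] q [-0.22  0.17 -0.55 -0.   -0.85  0.03]
total tool-frame [ -81.  -193.5   -1.2] turn 0.003 n 6
-13 -32 -0 0 0 0.000; -14 -32 -0 0 0 0.000; -14 -32 -0 0 0 0.000; -14 -32 -0 0 0 0.000; -14 -32 -0 0 0 0.000; -14 -32 -0 0 0 0.000
```

View pics/k3s.png

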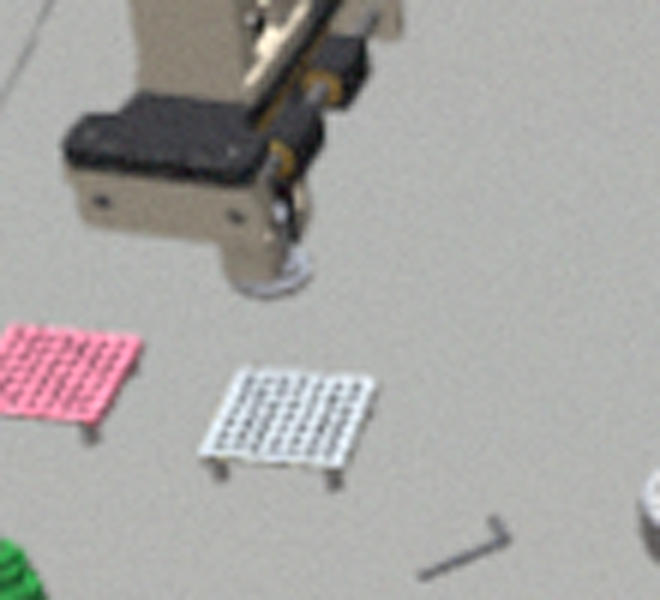

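Request:
{"op": "step_arm", "data": {"commands": "-13 -32 0 0 0 0; -14 -32 0 0 0 0; -14 -32 0 0 0 0; -14 -32 0 0 0 0; -14 -32 0 0 0 0; -12 -32 0 0 0 0; 0 -2 0 0 0 0; 0 0 0 0 0 0"}}

```text
t: 34.78
eef_pos: [0.6039, -0.2401, 0.1326]
ee_rot: [3.139, 0.0, -1.754]
force: [-0.5, 0.8, -1.5]
width: 0.0192
```

Request:
{"op": "step_arm", "data": {"commands": "0 0 20 0 0 0; 0 0 20 0 0 0; 0 0 10 0 0 0; 0 0 0 0 0 0; 0 0 0 0 0 0"}}

```text
t: 35.4
eef_pos: [0.6052, -0.2404, 0.0849]
ee_rot: [-3.141, -0.0, -1.754]
force: [0.6, -0.2, -0.9]
width: 0.0193
```

```bash
python3 plan.py .604 -.24 .062 -1.757;  python3 - <<'E'
from ov import *
s=grab_frame('scene');t=grab_frame('top');p=get_state()['eef_pos']
C=[(circ(p[0],p[1],p[2]-.036,.018),(0,255,0)),(circ(.604,-.24,.022,.035),(0,0,255))]
overlay(s,C,(190,160,100,100),6,'k4s')
overlay(t,C,(350,130,100,90),6,'k4t')
E
```

```text
pos [ 0.6052 -0.2404  0.0849] rot [-3.141 -0.    -1.754] t 35.4 w 0.0193 F [ 0.6 -0.2 -0.9] q [-0.08  0.46 -0.24  0.   -0.87 -0.1 ]
total tool-frame [-0.2  1.2 22.9] turn 0.003 n 1
-0 1 23 0 0 0.003
```

View pics/k4s.png

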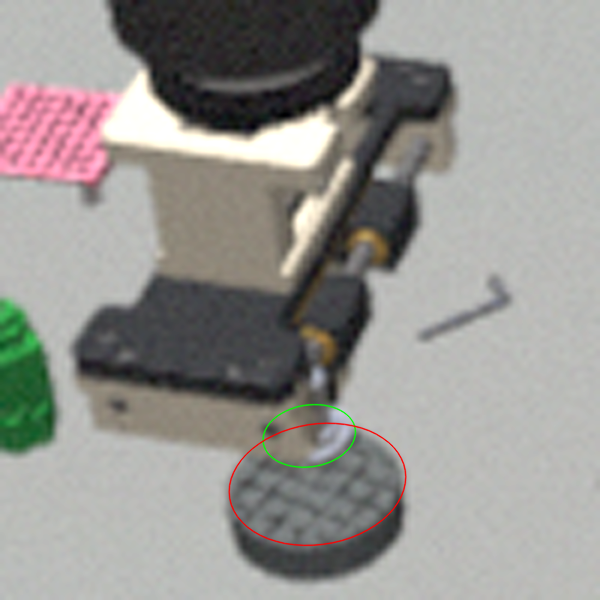

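View pics/k4t.png

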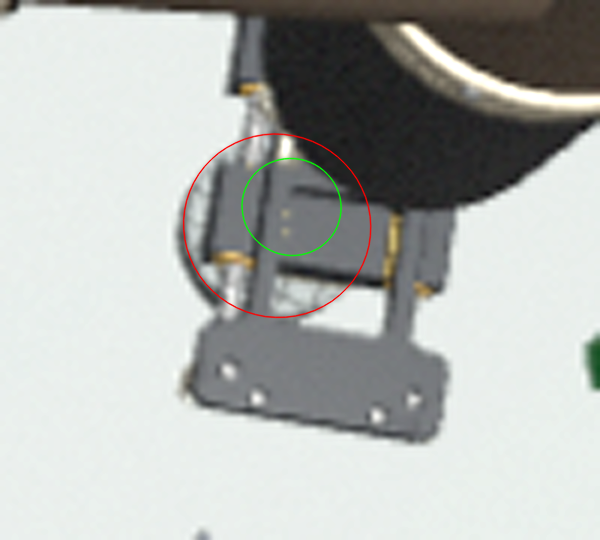

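Request:
{"op": "step_arm", "data": {"commands": "0 1 12 0 0 0; 0 0 8 0 0 0; 0 0 3 0 0 0; 0 0 0 0 0 0; 0 0 0 0 0 0; 0 0 0 0 0 0"}}

```text
t: 36.25
eef_pos: [0.6041, -0.2401, 0.0613]
ee_rot: [-3.141, -0.0, -1.754]
force: [0.3, 0.2, -1.0]
width: 0.019
```

```bash
python3 plan.py .604 -.24 .058 -1.757
```

```text
pos [ 0.6041 -0.2401  0.0613] rot [-3.141 -0.    -1.754] t 36.25 w 0.019 F [ 0.3  0.2 -1. ] q [-0.08  0.49 -0.26  0.   -0.82 -0.1 ]
total tool-frame [-0.1  0.1  3.3] turn 0.003 n 1
-0 0 3 0 0 0.003
```

Request:
{"op": "step_arm", "data": {"commands": "0 0 3 0 0 0; 0 0 0 0 0 0; 0 0 0 0 0 0"}}

```text
t: 36.62
eef_pos: [0.604, -0.24, 0.0581]
ee_rot: [-3.141, 0.0, -1.754]
force: [-0.0, -0.2, -0.7]
width: 0.0192
```

Request:
{"op": "step_arm", "data": {"commands": "0 0 0.5 0 0 0; 0 0 0 0 0 0; 0 0 0 0 0 0"}}

```text
t: 37.0
eef_pos: [0.604, -0.2401, 0.0581]
ee_rot: [-3.141, -0.0, -1.754]
force: [-1.5, 2.1, 5.3]
width: 0.019
```

Request:
{"op": "step_arm", "data": {"commands": "0 0 0 0 0 0; 0 0 0 0 0 0; 0 0 0 0 0 0; 0 0 0 0 0 0", "jaw": 46}}

```text
t: 37.5
eef_pos: [0.6038, -0.24, 0.0574]
ee_rot: [3.141, -0.0, -1.754]
force: [0.3, -0.2, -0.1]
width: 0.0455
```

Request:
{"op": "step_arm", "data": {"commands": "0 0 -15 0 0 0; 0 0 -25 0 0 0; 0 0 -30 0 0 0; 0 0 -25 0 0 0; 0 0 0 0 0 0"}}

```text
t: 38.12
eef_pos: [0.6055, -0.2404, 0.1563]
ee_rot: [-3.136, -0.0, -1.753]
force: [0.2, 0.5, -0.4]
width: 0.0459
```

```bash
python3 plan.py .4545 .1095 .13 -1.2
```

```text
pos [ 0.6055 -0.2404  0.1563] rot [-3.136 -0.    -1.753] t 38.12 w 0.0459 F [ 0.2  0.5 -0.4] q [-0.08  0.39 -0.17  0.   -1.   -0.1 ]
total tool-frame [-316.6  212.    26.3] turn -0.553 n 10
-32 21 3 0 0 -0.055; -33 19 3 0 0 -0.055; -34 18 3 0 0 -0.055; -35 16 3 0 0 -0.055; -36 14 3 0 0 -0.055; -36 12 3 0 0 -0.055; -37 10 3 0 0 -0.055; -37 8 3 0 0 -0.055
-38 6 3 0 0 -0.055; -38 3 3 0 0 -0.055
```

```bash
python3 plan.py .4545 .1095 .13
```

```text
pos [ 0.6055 -0.2404  0.1563] rot [-3.136 -0.    -1.753] t 38.12 w 0.0459 F [ 0.2  0.5 -0.4] q [-0.08  0.39 -0.17  0.   -1.   -0.1 ]
total tool-frame [-316.6  212.    26.3] turn -0.0 n 10
-32 21 3 0 0 -0.000; -32 21 3 0 0 -0.000; -32 21 3 0 0 -0.000; -32 21 3 0 0 -0.000; -32 21 3 0 0 -0.000; -32 21 3 0 0 -0.000; -32 21 3 0 0 -0.000; -32 21 3 0 0 -0.000
-32 21 3 0 0 -0.000; -32 21 3 0 0 -0.000
```

Request:
{"op": "step_arm", "data": {"commands": "-32 21 0 0 0 0; -32 21 3 0 0 0; -32 21 3 0 0 0; -32 21 3 0 0 0; -32 21 3 0 0 0; -32 21 3 0 0 0; -32 21 3 0 0 0; -32 21 3 0 0 0", "jaw": 54}}

```text
t: 39.12
eef_pos: [0.4846, 0.0433, 0.1316]
ee_rot: [-3.142, 0.0, -1.754]
force: [0.9, 1.1, 0.1]
width: 0.0543
```

Request:
{"op": "step_arm", "data": {"commands": "-32 21 3 0 0 0; -31 23 3 0 0 0; 0 0 0 0 0 0; 0 0 0 0 0 0"}}

```text
t: 39.62
eef_pos: [0.4535, 0.1122, 0.1257]
ee_rot: [-3.142, -0.0, -1.753]
force: [0.5, -1.1, 0.6]
width: 0.054
```

```bash
python3 plan.py .4545 .1095 .034 -1.757;  python3 - <<'E'
from ov import *
s=grab_frame('scene');t=grab_frame('top');p=get_state()['eef_pos']
C=[(circ(.604,-.24,.055,.01),(0,255,0)),(circ(.604,-.24,.027,.018),(0,255,0)),(circ(.604,-.24,.022,.035),(0,0,255))]
overlay(s,C,(210,200,65,60),9,'l1s')
overlay(t,C,(365,135,60,60),9,'l1t')
overlay(s,[(circ(.4545,.1095,.016,.02),(0,255,0)),(poly(p[0],p[1],-1.757,p[2]-.025,sq(-.0095,.0095,-.027,.027)),(255,255,0))],(330,120,100,110),6,'l2s')
E
```

```text
pos [0.4535 0.1122 0.1257] rot [-3.142 -0.    -1.753] t 39.62 w 0.054 F [ 0.5 -1.1  0.6] q [ 0.67  0.14 -0.6   0.   -0.82 -0.85]
total tool-frame [ 2.5 -1.5 91.7] turn 0.004 n 3
1 -1 31 0 0 0.001; 1 -1 31 0 0 0.001; 1 -1 31 0 0 0.001
```

View pics/l1s.png

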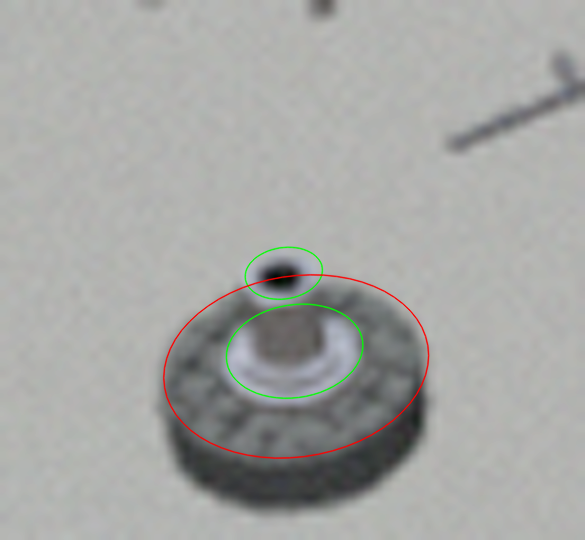

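View pics/l1t.png

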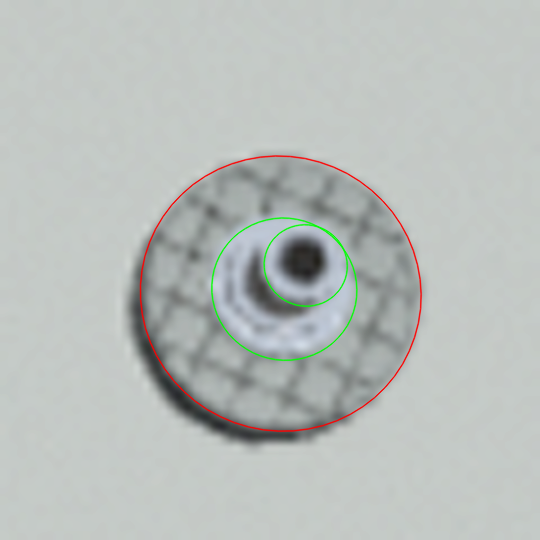

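View pics/l2s.png

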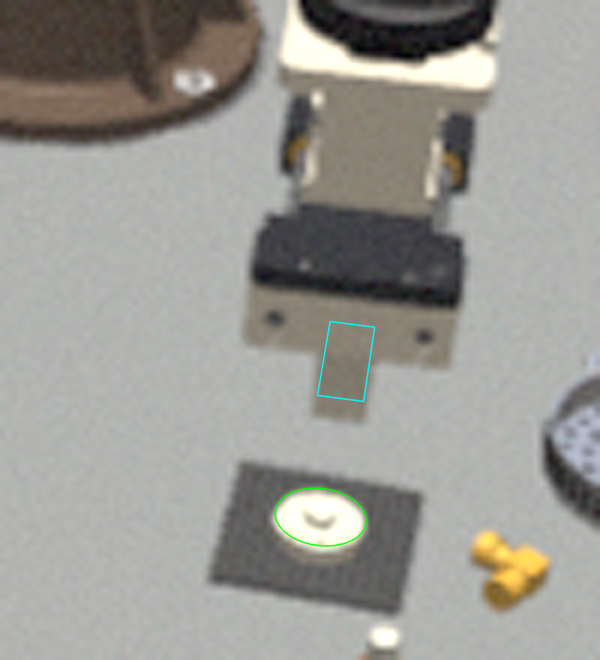

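Request:
{"op": "step_arm", "data": {"commands": "1 -1 25 0 0 0; 1 0 25 0 0 0; 0 0 20 0 0 0; 0 0 12 0 0 0; 0 0 5 0 0 0; 0 0 0 0 0 0; 0 0 0 0 0 0"}}

```text
t: 40.6
eef_pos: [0.4545, 0.1103, 0.0391]
ee_rot: [-3.141, 0.001, -1.754]
force: [-0.2, -0.4, -0.4]
width: 0.0542
```

```bash
python3 plan.py .4549 .109 .033 -1.757;  python3 - <<'E'
from ov import *
s=grab_frame('scene')
overlay(s,[],(330,140,100,100),6,'l3s')
E
```

```text
pos [0.4545 0.1103 0.0391] rot [-3.141e+00  1.000e-03 -1.754e+00] t 40.6 w 0.0542 F [-0.2 -0.4 -0.4] q [ 0.66  0.28 -0.7   0.   -0.59 -0.84]
total tool-frame [ 1.2 -0.6  6.1] turn 0.003 n 1
1 -1 6 0 0 0.003
```

View pics/l3s.png

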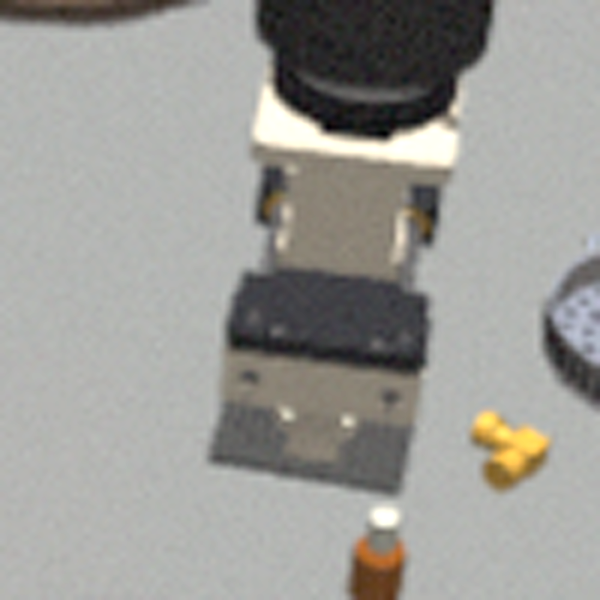

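Request:
{"op": "step_arm", "data": {"commands": "1 -1 6 0 0 0; 0 0 0 0 0 0; 0 0 0 0 0 0"}}

```text
t: 41.02
eef_pos: [0.4549, 0.1089, 0.0325]
ee_rot: [3.141, -0.0, -1.754]
force: [0.0, 0.0, 0.2]
width: 0.054
```

Request:
{"op": "step_arm", "data": {"commands": "0 0 0 0 0 0; 0 0 0 0 0 0; 0 0 0 0 0 0; 0 0 0 0 0 0; 0 0 0 0 0 0", "jaw": 36, "grip_force": 15}}

```text
t: 41.65
eef_pos: [0.4549, 0.109, 0.0326]
ee_rot: [-3.142, 0.0, -1.754]
force: [-0.6, -0.1, 0.4]
width: 0.039
```

Request:
{"op": "step_arm", "data": {"commands": "0 0 -15 0 0 0; 0 0 -25 0 0 0; 0 0 -30 0 0 0; 0 0 -20 0 0 0; 0 0 0 0 0 0; 0 0 0 0 0 0"}}

```text
t: 42.4
eef_pos: [0.4544, 0.1087, 0.122]
ee_rot: [3.141, -0.0, -1.754]
force: [-0.4, -0.1, -0.4]
width: 0.0391
```

```bash
python3 plan.py .3975 -.2850 .12
```

```text
pos [0.4544 0.1087 0.122 ] rot [ 3.141 -0.    -1.754] t 42.4 w 0.0391 F [-0.4 -0.1 -0.4] q [ 0.66  0.15 -0.61 -0.   -0.81 -0.84]
total tool-frame [397.5 -15.8   2. ] turn -0.0 n 10
40 -2 0 0 0 -0.000; 40 -2 0 0 0 -0.000; 40 -2 0 0 0 -0.000; 40 -2 0 0 0 -0.000; 40 -2 0 0 0 -0.000; 40 -2 0 0 0 -0.000; 40 -2 0 0 0 -0.000; 40 -2 0 0 0 -0.000
40 -2 0 0 0 -0.000; 40 -2 0 0 0 -0.000
```

Request:
{"op": "step_arm", "data": {"commands": "40 -2 0 0 0 0; 40 -2 0 0 0 0; 40 -2 0 0 0 0; 40 -2 0 0 0 0; 40 -2 0 0 0 0; 40 -2 0 0 0 0; 40 -2 0 0 0 0; 40 -1 0 0 0 0"}}

```text
t: 43.4
eef_pos: [0.4105, -0.2097, 0.1215]
ee_rot: [3.14, -0.0, -1.754]
force: [1.0, 0.1, -0.5]
width: 0.0392
```

Request:
{"op": "step_arm", "data": {"commands": "40 -1 0 0 0 0; 37 0 0 0 0 0; 0 0 0 0 0 0; 0 0 0 0 0 0"}}

```text
t: 43.9
eef_pos: [0.3977, -0.2842, 0.1216]
ee_rot: [3.14, 0.0, -1.755]
force: [0.5, -0.1, -0.2]
width: 0.0394
```

```bash
python3 plan.py .3975 -.2850 .05;  python3 - <<'E'
from ov import *
s=grab_frame('scene')
overlay(s,[],(190,110,110,110),6,'l4s')
E
```

```text
pos [ 0.3977 -0.2842  0.1216] rot [ 3.14   0.    -1.755] t 43.9 w 0.0394 F [ 0.5 -0.1 -0.2] q [-0.22  0.18 -0.56 -0.   -0.82  0.03]
total tool-frame [ 0.9  0.  71.6] turn -0.0 n 2
0 0 36 0 0 -0.000; 0 0 36 0 0 -0.000
```

View pics/l4s.png

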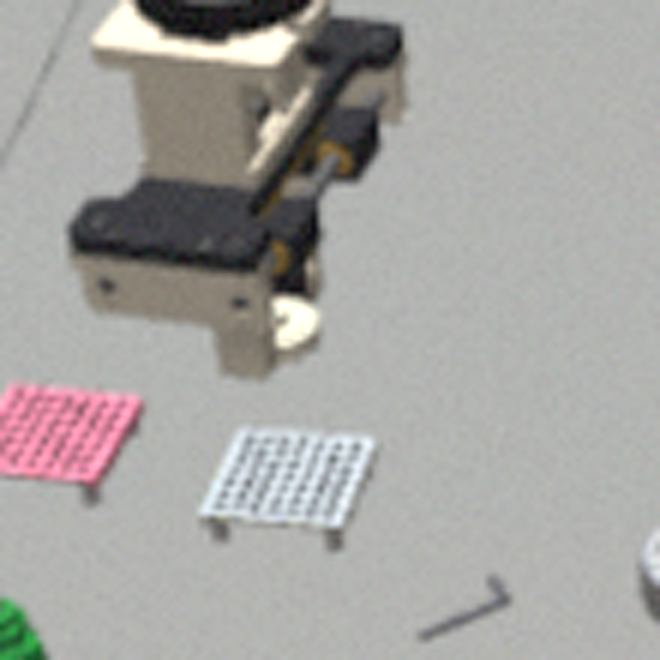

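Request:
{"op": "step_arm", "data": {"commands": "0 0 25 0 0 0; 0 0 25 0 0 0; 0 0 15 0 0 0; 0 0 7 0 0 0; 0 0 0 0 0 0; 0 0 0 0 0 0; 0 0 0 0 0 0"}}

```text
t: 44.82
eef_pos: [0.3988, -0.2844, 0.0512]
ee_rot: [-3.14, -0.0, -1.754]
force: [-0.3, -0.6, -0.2]
width: 0.0392
```

```bash
python3 plan.py .3975 -.2850 .0446;  python3 - <<'E'
from ov import *
s=grab_frame('scene')
C=[(poly(.3972,-.2852,-.088,.018,sq(-.033,.033,-.033,.033)),(0,0,255)),(circ(.3975,-.285,.028,.02),(0,255,0))]
overlay(s,C,(190,130,100,90),6,'l5s')
E
```

```text
pos [ 0.3988 -0.2844  0.0512] rot [-3.14  -0.    -1.754] t 44.83 w 0.0392 F [-0.3 -0.6 -0.2] q [-0.22  0.29 -0.64  0.   -0.64  0.03]
total tool-frame [0.8 1.2 6.6] turn -0.0 n 1
1 1 7 0 0 -0.000
```

View pics/l5s.png

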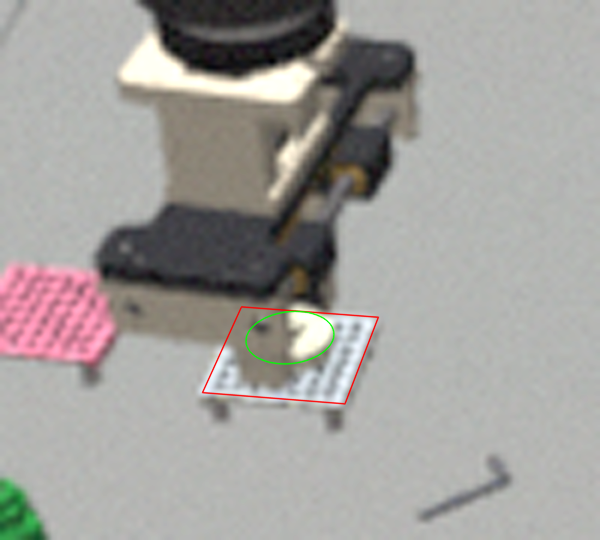

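Request:
{"op": "step_arm", "data": {"commands": "1 1 4 0 0 0; 0 0 2 0 0 0; 0 0 0 0 0 0; 0 0 0 0 0 0"}}

```text
t: 45.38
eef_pos: [0.397, -0.2852, 0.0445]
ee_rot: [3.141, -0.0, -1.754]
force: [-0.9, -0.7, 2.5]
width: 0.0394
```

Request:
{"op": "step_arm", "data": {"commands": "0 0 0.5 0 0 0; 0 0 0 0 0 0; 0 0 0 0 0 0"}}

```text
t: 45.75
eef_pos: [0.397, -0.2852, 0.0444]
ee_rot: [3.141, -0.0, -1.754]
force: [-2.7, 1.2, 9.5]
width: 0.0389
```

Request:
{"op": "step_arm", "data": {"commands": "0 0 0 0 0 0; 0 0 0 0 0 0; 0 0 0 0 0 0; 0 0 0 0 0 0", "jaw": 54}}

```text
t: 46.25
eef_pos: [0.3972, -0.2852, 0.0439]
ee_rot: [3.141, 0.0, -1.754]
force: [0.6, -0.5, 0.2]
width: 0.0538
```

Request:
{"op": "step_arm", "data": {"commands": "0 0 -15 0 0 0; 0 0 -30 0 0 0; 0 0 -40 0 0 0; 0 0 -40 0 0 0; 0 0 -30 0 0 0; 0 0 -20 0 0 0"}}

```text
t: 47.0
eef_pos: [0.3975, -0.2852, 0.2207]
ee_rot: [-3.14, -0.0, -1.754]
force: [0.3, 0.8, -0.4]
width: 0.0536
```

Request:
{"op": "step_arm", "data": {"commands": "-40 0 0 0 0 0; -40 0 0 0 0 0; -40 0 0 0 0 0; -40 0 0 0 0 0; -40 0 0 0 0 0; -40 0 0 0 0 0; -20 0 0 0 0 0; 0 0 0 0 0 0"}}

```text
t: 48.0
eef_pos: [0.4447, -0.0284, 0.219]
ee_rot: [-3.142, 0.0, -1.752]
force: [0.0, 1.2, -0.1]
width: 0.0542
```

Run:
```python
from ov import *
s=grab_frame('scene');t=grab_frame('top');save(s,'fin_s');save(t,'fin_t')
C=[(poly(.3972,-.2852,-.088,.018,sq(-.033,.033,-.033,.033)),(0,0,255)),(circ(.3972,-.2852,.028,.02),(0,255,0))]
overlay(s,C,(210,160,60,50),10,'m1s');overlay(t,C,(395,235,50,50),10,'m1t')
print(get_state()['t'],get_state()['eef_pos'])
```

```text
48.1 [ 0.44431776 -0.02959454  0.2189388 ]
```

View pics/fin_s.png

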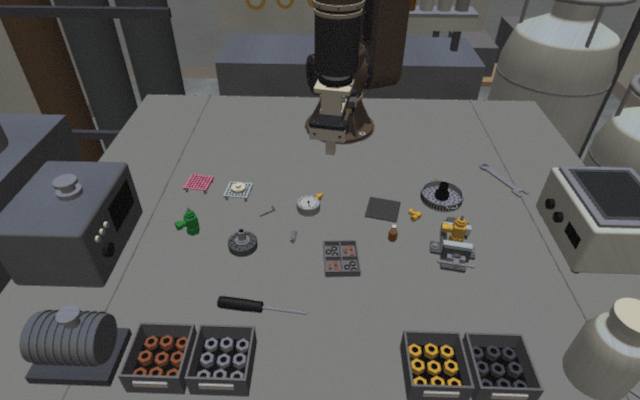

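View pics/fin_t.png

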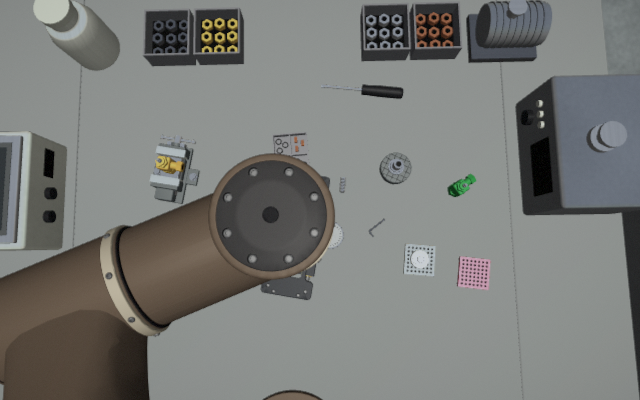

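View pics/m1s.png

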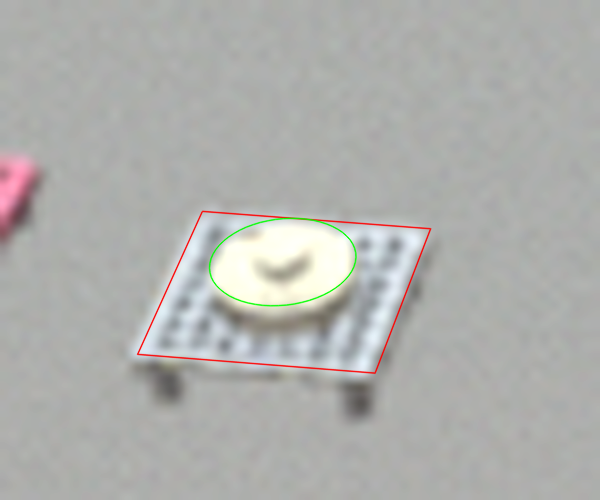

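View pics/m1t.png

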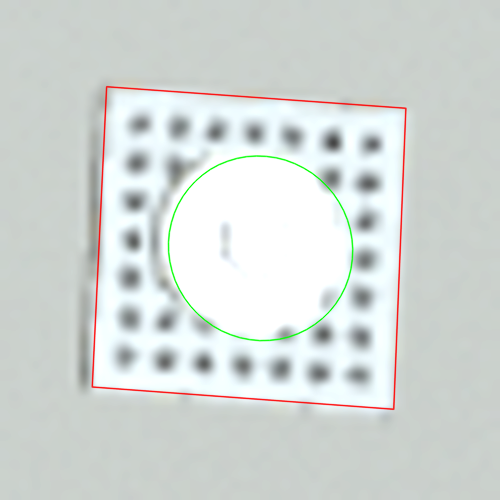

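Run:
```python
from ov import *
s=grab_frame('scene');t=grab_frame('top')
def C(vy,ly):
    w=-.187;c,sn=np.cos(w),np.sin(w);vx=.6086
    x,y=vx-sn*ly,vy+c*ly; b=.044;wv=-1.754
    hexa=[(.0165*np.cos(k*np.pi/3),.0165*np.sin(k*np.pi/3)) for k in range(6)]
    return [(poly(vx,vy,w,.044,sq(-.024,.024,-.02,.02)),(255,255,0)),(poly(vx,vy,w,.064,sq(-.024,.024,-.032,.032)),(0,0,255)),(poly(x,y,wv,b+.018,hexa),(0,160,0)),(poly(x,y,wv,b+.0,hexa),(0,160,0)),(poly(x,y,wv,b+.052,sq(-.014,.014,-.014,.014)),(255,0,255)),(circ(x,y,b+.079,.003),(255,0,0))]
for i,(vy,ly) in enumerate([(.2635,0),(.2635,-.004)]):
    overlay(t,C(vy,ly),(142,140,50,45),13,f'n{i}t')
for i,(vy,ly) in enumerate([(.262,0),(.262,-.004)]):
    overlay(s,C(vy,ly),(432,205,45,45),13,f'n{i}s')
```

```text
(no output)
```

View pics/n0t.png

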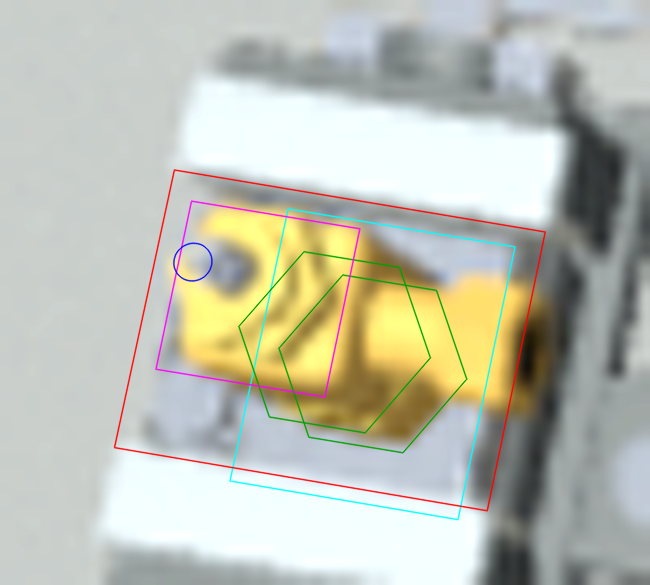

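View pics/n1t.png

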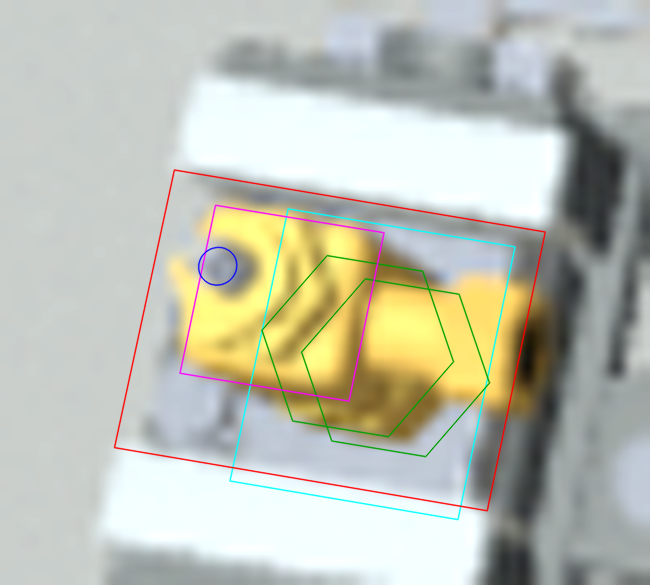

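View pics/n0s.png

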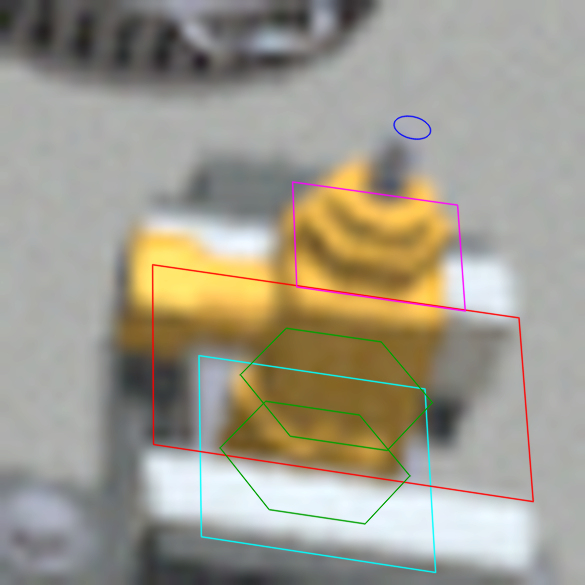

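View pics/n1s.png

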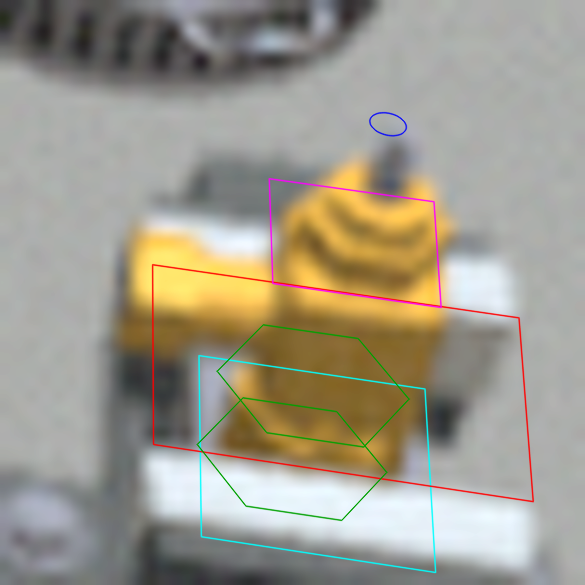

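Run:
```python
from h import *
print(job_done())
print(get_state()['t'])
```

```text
the job is handed in; nothing more can be done
None
the job is handed in; nothing more can be done
```

All four parts are on their next stations and the job is handed in, at about 48 s of the 122 s allowed.

I parked the disc on the pad. Then I moved the nut to the wash basket, the valve to the vise, the retainer to the surface plate, and the disc from the pad to the drying stand. The nut never went near the pad, no part touched the bare counter, and the green valve and pink stand were left alone.

**Last checks (camera overlays):**
- **Retainer and disc:** both sit upright and centred, within about 2 mm in each view.
- **Nut:** it sits in the middle of the basket. The top view of it was half hidden by the arm, so this rests partly on the scene camera.
- **Valve:** it stands on the slide between the jaws with its outlet along the gap. The foot looks centred, but the stem and body measure 2–4 mm towards −y of the model. A similar offset, about 1 px, showed when it stood on the plate, so I took it as camera error or a 1–2 mm offset along the jaws, not a tilt, and did not correct it.

The highest force reading in the step reports was about 12 N, when setting the nut down. The gripper was open and clear of everything at hand-in.

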